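# Lock T-head studs from the spares locker into a slotted strut rail

## Robot

A 6-joint arm with a two-finger parallel gripper is mounted at the origin on the work surface. World frame = base frame: x ahead of the robot, y to its left, z up, the work surface at z = 0. Lengths are in m, angles in degrees, forces in N, time in s.
With the tool pointing down it reaches from about 0.4 to 0.825 m from the base axis. Payload 7 kg.
Tool frame: the origin (TCP) lies at the very end of the fingers, on their centre line; the grasp point (between the pads) lies 19 mm behind it (ctrl.pinch_z is the distance from the TCP to the grasp point, in m); z points along the fingers, x is the direction in which the jaws open and shut, and the axes are right-handed (so a half turn about z gives the same grasp; the last joint's range is limited). The gripper opens to 88 mm and grips with 3 to 60 N. Pads are 19 mm wide; open, the fingers measure 130 mm over their backs; the gripper's body (78 mm by 193 mm) begins 47 mm behind the grasp point.
Start: joints at [84.46, 20.546, 0.682, 0, -70.136, -16.507], TCP at [0.253, 0.626, 0.227] pointing down, gripper open.
Joint ranges: [-176.03, 176.03], [-82.01, 121.73], [-58.28, 71.71], [-173.87, 95.51], [-174.79, -0.11], [-173.66, 173.66]. Speed limits (degrees/s): [136.94, 136.94, 172.46, 180, 180, 180].

## Interface

Orientations are given as [roll, pitch, yaw] about the fixed x, y, z axes, in that order (R = Rz(yaw) Ry(pitch) Rx(roll)).
In Python, from plant import ctrl gives the robot as it stands.
- The arm moves only by the tool carry_out, never from a script. Its argument "increments" is a list of rows, each a list of 7 numbers: the turn, a rotation vector about the world's x, y, z in degrees, then the shift along the world's x, y, z in mm, then the closure, from 0 (fully open) to 1 (shut). In form: [[ax, ay, az, dx, dy, dz, grip], ...]. A call has 1 to 20 rows; each row is the pose to reach, as a shift and turn from the pose commanded when the call began; what a row does not reach only later rows make up. A row lasts 1/8 s, in which the tool goes at most 62.5 mm and 10.7 degrees, less where a joint would pass 70% of its speed; a pose out of reach is approached as far as the arm can. A call with a gripper value outside its range is refused whole. The fingers move at their own pace and stop on an object; the grip force is fixed at half the most. Time passes only in rows, so rows that repeat a pose let the fingers close. It gives the time, the measured TCP pose, the force and the opening at its end, in the units of the state.
- ctrl.get_obs(): the state, without advancing time (a new reading comes with each control period).
- ctrl.snapshot(name): name is "scene" or "side" or "wrist"; returns a dict with "pixels" (420x560x3 uint8, blue, green, red), "intrinsics" (3x3 intrinsics, pixels), "rvec" (rotation vector, rad) and "tvec" (3), from world to camera coordinates, as OpenCV has them; the wrist camera has in their place "hand_eye" (4x4, takes a point from camera to tool coordinates, whose origin is the TCP and whose axes are the tool frame's). Camera axes: x right, y down, z forward; pixel columns grow to the right and rows downward; lengths in m; the calibration is good to about 2 mm. A picture is of the moment at which its call begins: read the wrist's pose just before it. There is no depth.
- ctrl.close_job(): hands the job in, once; it reports no verdict.
Trained networks look in a picture, given as the dict that the camera call returned (one of the last four; its "shot" number tells which), for a name from the list of things; names that differ only in an ending like _2 or _b are one class to them, and where a whole thing is asked for, a point or a joint stands for the part that bears it (a point fixed in the world has none). Each returns a list of dicts, best first, with "confidence" (0 to 1); they miss things now and then, are a little off and sometimes report something else, mostly with a low value. They report only what shows in the picture. A call takes as long as a camera call. They do not tell look-alikes from the thing itself.
- ctrl.search_frame(picture, label): "centre" ([x, y, z] in m, in world coordinates, good to about 4 mm: the middle of the surface that is visible of it).
- ctrl.outline_of(picture, label): "pixels" (420x560 bool, what is visible of it).
The state is a dict: "clock": time; "joint_pos": joint angles; "qvel": joint speeds; "tau": joint torques, N m; "tool_pos": TCP position; "orientation": TCP orientation; "force": force on the tool from outside, world axes, zero at the start; "moment": the same for the moment, N m; "opening": finger opening in m.
Only numpy, scipy, OpenCV 4.12 (cv2) and the standard library are available. Lean on these libraries where they do the work, as an engineer would, in place of code of your own. Each camera call takes 0.05 s, during which the arm holds its last target. There are 200 camera calls.

## Task

Raise the self-closing hatch of the grey spares locker and prop it open by laying the timber wedge in the pocket under it, thick end to the hinge; then take out every T-head stud there is, push each one down through a slot of its own in the slotted strut rail until its collar rests on the rail, and lock it with a quarter turn so that its T-head lies square across the slot. When all are locked, take the wedge out, lay it flat on the black rubber mat where it came from, and see that the hatch is shut fully home. Do not disturb the other things on the bench.

Things in the scene. Friction and masses are not known exactly. Their poses are not given: they have to be found in the camera images.
- locker: Fixed low grey steel bin, 300 x 200 mm, rim 85 mm above the bench; walls 8 mm. Origin: centre of its underside; x along its length, y towards the hinge side, z up. The hinge runs along x at y = +100, z = 85 mm. Its open compartment spans x -142 to +59, y -92 to +92 mm, floor 5 mm above the bench. Beside it (x +67 to +142) lies the wedge pocket.
- hatch (a joint): Hinge angle of the hatch (rad): 0 shut, 1.62 fully open. Flat lid 300 x 200 x 8 mm over the whole bin, underside at hinge height when shut; its front edge (y = -100 side) swings up and over towards +y. Let go, a damped closer shuts it slowly: about 0.01 rad/s when nearly upright, 0.04 when nearly flat. The damper resists 8 N m per rad/s: move the bar at 0.1 m/s or less (14 N).
- hatch_hinge (a point): Point on the hinge axis at the middle of the locker's length; its x axis is the hinge axis.
- hatch_bar (a point): Middle of the hatch's round steel handle bar, 12 mm thick, 110 mm long along the locker's x, held by two end arms 45 mm out from the hatch's front edge, 245 mm from the hinge axis. Moves with the hatch; when shut it is 89 mm above the bench, with free space all round and 33 mm clear between bar and hatch edge. It may turn between the fingers.
- pocket (a point): Middle of the wedge pocket's floor, 73 mm above the bench: a recess 12 mm below the rim, 75 mm wide (locker x), 140 mm long (y), with a 12 mm step at its front end and the back wall at its hinge end. Axes as the locker's. The wedge lying in it lengthwise, thick end to the hinge, holds the hatch at about 1.33 rad; the hatch pushes it against the step, its middle then 5 mm in front of this point.
- wedge: Loose plain timber wedge, 130 mm long (x), 58 mm wide (y), 85 mm high at its thick end (+x) falling evenly to 45 mm at its thin end (-x), 0.25 kg. Origin: centre of its flat underside. Starts lying flat on the mat.
- mat: Black rubber mat, 160 (x) x 180 (y) x 3 mm, fixed to the bench. Origin: centre of its underside.
- strut: Fixed slotted galvanised strut rail, 64 (x) x 400 (y, its length) x 40 mm high. Origin: centre of its underside. Its 6 mm top plate has four slots, each 22 mm (x) by 52 mm (y), over a hollow 56 mm wide and 28 mm deep.
- slot0 (a point): Centre of slot 0 at the top face of the rail, at rail y = -135 mm; axes as the rail's, the slot's length along y.
- slot1 (a point): Centre of slot 1 at the top face of the rail, at rail y = -45 mm; axes as the rail's, the slot's length along y.
- slot2 (a point): Centre of slot 2 at the top face of the rail, at rail y = 45 mm; axes as the rail's, the slot's length along y.
- slot3 (a point): Centre of slot 3 at the top face of the rail, at rail y = 135 mm; axes as the rail's, the slot's length along y.
- stud0: Loose steel T-head stud, 72 mm tall, 0.16 kg, standing on its head in the locker. Origin: centre of the underside of the T-head, z up. T-head 46 (x) x 18 (y) x 12 mm; shank 14 mm thick; round collar 36 mm across at z 20.5 to 28.5; above it a flat grip paddle 32 (x) x 12 (y) mm up to 72, in line with the T-head. With its collar on the rail the origin is 19.5 mm up and it turns freely.
- stud1: Loose steel T-head stud, 72 mm tall, 0.16 kg, standing on its head in the locker. Origin: centre of the underside of the T-head, z up. T-head 46 (x) x 18 (y) x 12 mm; shank 14 mm thick; round collar 36 mm across at z 20.5 to 28.5; above it a flat grip paddle 32 (x) x 12 (y) mm up to 72, in line with the T-head. With its collar on the rail the origin is 19.5 mm up and it turns freely.
- stud2: Loose steel T-head stud, 72 mm tall, 0.16 kg, standing on its head in the locker. Origin: centre of the underside of the T-head, z up. T-head 46 (x) x 18 (y) x 12 mm; shank 14 mm thick; round collar 36 mm across at z 20.5 to 28.5; above it a flat grip paddle 32 (x) x 12 (y) mm up to 72, in line with the T-head. With its collar on the rail the origin is 19.5 mm up and it turns freely.
- tin: Bystander: paint tin, 70 mm across, 90 mm high. Origin under its middle.
- tape: Bystander: roll of tape, 90 mm across, 36 mm high, lying flat. Origin under its middle.
- jar: Bystander: amber jar, 60 mm across, 80 mm high. Origin under its middle.
- driver: Bystander: screwdriver lying on the bench.
- spanner: Bystander: steel spanner lying on the bench.
Not all that is in view belongs to the job. What is shaped like the wedge but orange is not meant.

How it is judged:
By the outcome, as a careful person would: the job done as asked, in the order asked, and still so for the second after the job is handed in, with the robot touching nothing.
Of stud0, stud1, stud2 only 2 to 3 are there at a start; the rules pass over those that are not, and their reading is None.
At some moment in a run one of wedge may be knocked a few centimetres aside while the robot is not near it.
It also fails if it takes over 210 s, if anything falls off the work surface, if the arm or the gripper's body presses on something with over 40 N, if the wrist force passes 120 N, or if a joint passes its speed limit or range.

## Working session

There is one attempt and no reset: what is moved stays moved. The work goes in short steps, Python scripts to look and compute and a tool call to move; the robot and the scene stay as the last step left them, time stands still between calls to the robot, and variables do not carry over. Pictures are saved under pics/ and viewed, about 12 in all and at most 16, crops included, and the job is handed in when it is done.

Besides the shell and the picture viewer there is one more tool, called as name([rows], argument=value, ...), one row to a line, values as JSON. carry_out: Moves the arm, as the interface text tells. Its arguments: {"type":"object","properties":{"increments":{"type":"array"}},"required":["increments"]}

```bash
mkdir -p pics
cat > h.py <<'E'
import numpy as np, cv2
from plant import ctrl
from scipy.spatial.transform import Rotation as R
def snap(n):
    o=ctrl.get_obs(); p=ctrl.snapshot(n)
    if 'hand_eye' in p:
        T=np.eye(4);T[:3,:3]=R.from_euler('xyz',o['orientation'],degrees=True).as_matrix();T[:3,3]=o['tool_pos']
        C=np.linalg.inv(T@np.array(p['hand_eye']))
    else:
        C=np.eye(4);C[:3,:3]=cv2.Rodrigues(np.array(p['rvec'],float))[0];C[:3,3]=np.array(p['tvec']).ravel()
    p['C']=C; return p
def proj(p,X):
    X=np.atleast_2d(X); c=X@p['C'][:3,:3].T+p['C'][:3,3]; u=c@np.array(p['intrinsics']).T; return u[:,:2]/u[:,2:]
def ray(p,uv,z):
    d=np.linalg.inv(p['intrinsics'])@np.array([uv[0],uv[1],1.]); Rm=p['C'][:3,:3]; o=-Rm.T@p['C'][:3,3]; d=Rm.T@d
    return o+d*(z-o[2])/d[2]
def save(p,name,crop=None,s=1):
    im=np.array(p['pixels'])
    if crop: im=im[crop[1]:crop[3],crop[0]:crop[2]]
    cv2.imwrite('pics/'+name,cv2.resize(im,None,fx=s,fy=s,interpolation=cv2.INTER_CUBIC))
def obs():
    o=ctrl.get_obs(); print({k:np.round(o[k],3).tolist() for k in ('clock','tool_pos','orientation','force','opening','joint_pos')})
E
python3 - <<'E'
from h import *
obs()
for n in('scene','side'):
    p=snap(n); save(p,n+'0.png',s=1.4)
    C=p['C']; print(n,'cam',np.round(-C[:3,:3].T@C[:3,3],3))
    for l in('locker','hatch','hatch_bar','wedge','mat','strut','tin','tape','jar','driver','spanner','stud0'):
        r=ctrl.search_frame(p,l); print(l,[(np.round(d['centre'],3).tolist(),round(d['confidence'],2),proj(p,d['centre']).round().tolist()[0]) for d in r[:3]])
E
```

```text
{'clock': 0.0, 'tool_pos': [0.253, 0.625, 0.226], 'orientation': [-179.989, -0.094, -112.054], 'force': [-0.609, -0.105, -0.287], 'opening': 0.088, 'joint_pos': [84.46, 20.589, 0.631, -0.017, -70.135, -16.508]}
scene cam [1.093 0.766 1.2  ]
locker [([0.556, 0.291, 0.094], 0.77, [337.0, 276.0])]
hatch [([0.541, 0.28, 0.088], 0.56, [338.0, 271.0])]
hatch_bar [([0.544, 0.282, 0.093], 0.92, [338.0, 271.0])]
wedge [([0.488, -0.129, 0.037], 0.66, [263.0, 184.0]), ([0.696, -0.035, 0.063], 0.62, [223.0, 230.0]), ([0.304, 0.259, 0.061], 0.62, [395.0, 229.0])]
mat [([0.725, -0.035, 0.004], 0.98, [216.0, 247.0])]
strut [([0.487, -0.124, 0.04], 0.67, [264.0, 184.0])]
tin [([0.654, -0.26, 0.076], 0.94, [194.0, 175.0]), ([0.36, -0.359, 0.006], 0.32, [254.0, 135.0])]
tape [([0.618, -0.419, 0.036], 0.62, [180.0, 151.0])]
jar [([0.772, 0.175, 0.072], 0.72, [243.0, 294.0]), ([0.556, 0.29, 0.089], 0.26, [337.0, 277.0])]
driver [([0.74, -0.297, 0.022], 0.68, [167.0, 192.0]), ([0.361, -0.359, 0.003], 0.31, [254.0, 136.0]), ([0.489, -0.123, 0.038], 0.24, [264.0, 185.0])]
spanner [([0.361, -0.358, 0.004], 0.58, [254.0, 136.0])]
stud0 []
side cam [ 0.207 -0.638  0.806]
locker [([0.514, 0.22, 0.095], 0.72, [239.0, 174.0]), ([0.469, -0.2, 0.041], 0.28, [296.0, 294.0])]
hatch [([0.527, 0.253, 0.092], 0.94, [239.0, 167.0])]
hatch_bar [([0.525, 0.256, 0.091], 0.75, [238.0, 167.0])]
wedge [([0.67, -0.077, 0.055], 0.93, [338.0, 227.0]), ([0.274, 0.234, 0.052], 0.86, [163.0, 208.0])]
mat [([0.651, -0.089, 0.008], 0.63, [333.0, 244.0])]
strut [([0.465, -0.198, 0.045], 0.61, [294.0, 293.0])]
tin [([0.633, -0.298, 0.08], 0.57, [380.0, 286.0]), ([0.672, -0.075, 0.06], 0.56, [338.0, 225.0])]
tape [([0.612, -0.422, 0.034], 0.78, [407.0, 346.0])]
jar [([0.757, 0.141, 0.058], 0.78, [321.0, 173.0])]
driver [([0.726, -0.317, 0.022], 0.74, [412.0, 291.0])]
spanner [([0.368, -0.373, 0.008], 0.67, [295.0, 386.0])]
stud0 []
```

View pics/scene0.png

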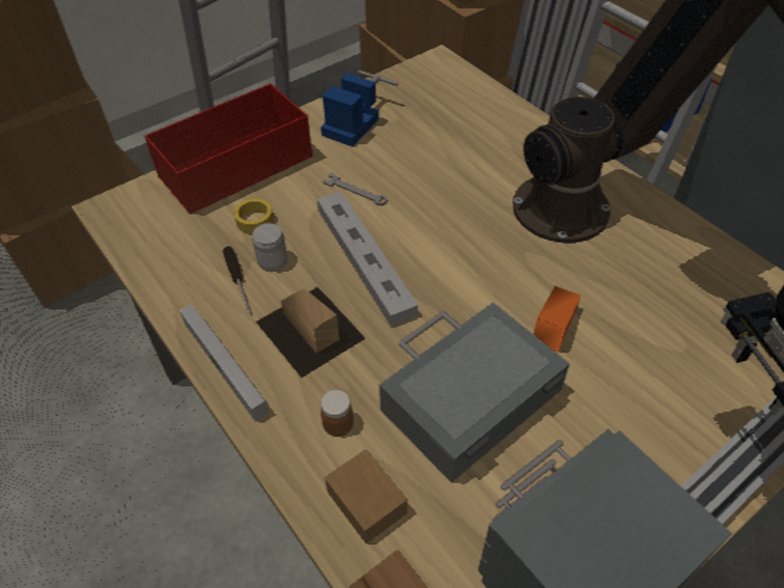

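View pics/side0.png

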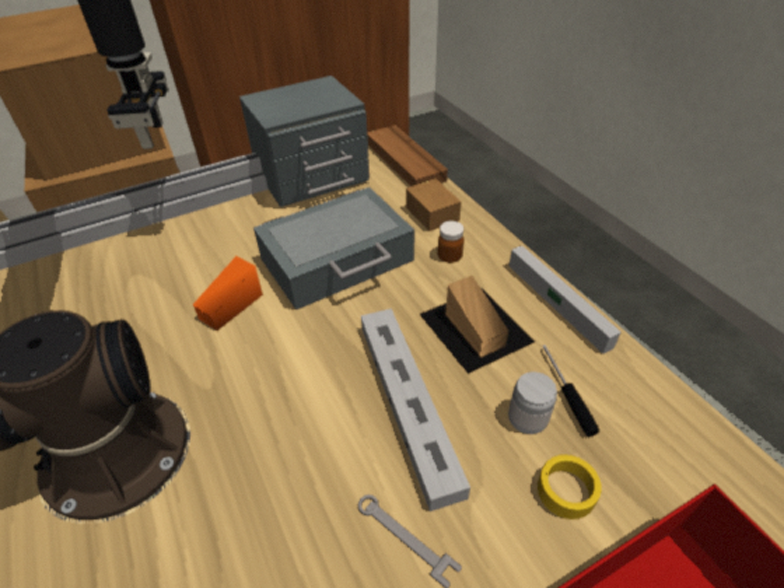

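Scene view (original pixels): grey locker at about (338,275), its bar towards the strut at (307,238). The timber wedge is on the black mat at (222,229). The orange look-alike is at (397,228) and is not the one meant, because it is orange and off the mat. The strut is at (263,184). Next I fit the poses and confirm the wedge in a crop.

```bash
cat >> h.py <<'E'
from scipy.optimize import minimize
def box(lx,ly,z0,z1,cx=0,cy=0): return np.array([[cx+a*lx/2,cy+b*ly/2,z] for a in(-1,1) for b in(-1,1) for z in(z0,z1)])
WEDGE=np.array([[x,y,z] for y in(-.029,.029) for x,z in((-.065,0),(-.065,.045),(.065,0),(.065,.085))])
LOCK=np.vstack([box(.3,.2,0,.093),box(.11,.012,.083,.095,0,-.145)])
def place(P,q): 
    c,s=np.cos(q[2]),np.sin(q[2]); return P@np.array([[c,s,0],[-s,c,0],[0,0,1]])+[q[0],q[1],q[3] if len(q)>3 else 0]
def hullmask(uv,sc=4):
    m=np.zeros((420*sc,560*sc),np.uint8); h=cv2.convexHull((uv*sc+sc/2-.5).round().astype(np.int32)); cv2.fillConvexPoly(m,h,1); return m
def mhull(m):
    m=m.astype(np.uint8); n,l,st,_=cv2.connectedComponentsWithStats(m); k=1+np.argmax(st[1:,4]); y,x=np.where(l==k); 
    return hullmask(np.c_[x,y].astype(float))
def fit(obsl,P,q0,z=0):
    def c(q):
        e=0
        for p,M in obsl:
            H=hullmask(proj(p,place(P,[*q,z]))); e+=1-(H&M).sum()/(H|M).sum()
        return e
    best=min((minimize(c,q,method='Nelder-Mead',options=dict(initial_simplex=np.array([q,np.add(q,[.02,0,0]),np.add(q,[0,.02,0]),np.add(q,[0,0,.15])]),xatol=2e-4,fatol=1e-5,maxiter=150)) for q in q0),key=lambda r:r.fun)
    return best.x,best.fun/len(obsl)
def mask(p,l,near=None):
    r=ctrl.outline_of(p,l)
    if not r: return None
    if near is None: return np.array(r[0]['pixels'])
    f=lambda d:np.hypot(*(np.argwhere(d['pixels']).mean(0)[::-1]-near))
    return np.array(min(r,key=f)['pixels'])
E
python3 - <<'E'
from h import *
S={n:snap(n) for n in('scene','side')}
near={'strut':((263,184),(294,293)),'wedge':((222,229),(338,227)),'locker':((338,275),(239,174)),'mat':((216,247),(333,244))}
M={}
for l in near:
    M[l]=[]
    for i,(n,p) in enumerate(S.items()):
        m=mask(p,l,near[l][i])
        if l=='locker':
            for k in('hatch','hatch_bar'):
                r=mask(p,k,near[l][i]); 
                if r is not None: m=m|r
        ys,xs=np.where(m); print(l,n,m.sum(),xs.min(),xs.max(),ys.min(),ys.max())
        M[l].append((p,mhull(m)))
D=np.deg2rad
q,e=fit(M['strut'],box(.064,.4,0,.04),[[.475,-.16,D(a)] for a in(0,20,-20)]);print('strut',q.round(4),np.rad2deg(q[2]),e)
q,e=fit(M['locker'],LOCK,[[.54,.28,D(a)] for a in(0,20,-20)]);print('locker',q.round(4),np.rad2deg(q[2]),e)
w,e=fit(M['wedge'],WEDGE,[[.69,-.05,D(a)] for a in(0,60,120,180,240,300)],.003);print('wedge',w.round(4),np.rad2deg(w[2]),e)
q,e=fit(M['mat'],box(.16,.18,0,.003),[[.7,-.05,D(a)] for a in(0,25,-25)]);print('mat',q.round(4),np.rad2deg(q[2]),e)
a=np.array(S['scene']['pixels'])[180:300,160:420];b=np.array(S['side']['pixels'])[160:280,130:390]
cv2.imwrite('pics/w0.png',cv2.resize(np.vstack([a,b]),None,fx=2.4,fy=2.4,interpolation=cv2.INTER_CUBIC))
E
```

```text
strut scene 2366 228 298 137 231
strut side 4195 258 335 222 363
wedge scene 1082 202 241 207 250
wedge side 1466 319 362 198 252
locker scene 8562 181 405 159 327
locker side 6286 181 295 133 219
mat scene 1609 183 260 205 268
mat side 1295 302 380 214 264
strut [ 0.4818 -0.1538 -0.1876] -10.749210365169494 0.0636803476604485
locker [0.5339 0.2769 0.0536] 3.0697467772059968 0.11662041778768473
wedge [ 0.6842 -0.0687  1.5329] 87.82620092694155 0.07753956482824198
mat [ 0.6893 -0.0637  0.0132] 0.7551021811634808 0.06616849413790249
```

View pics/w0.png

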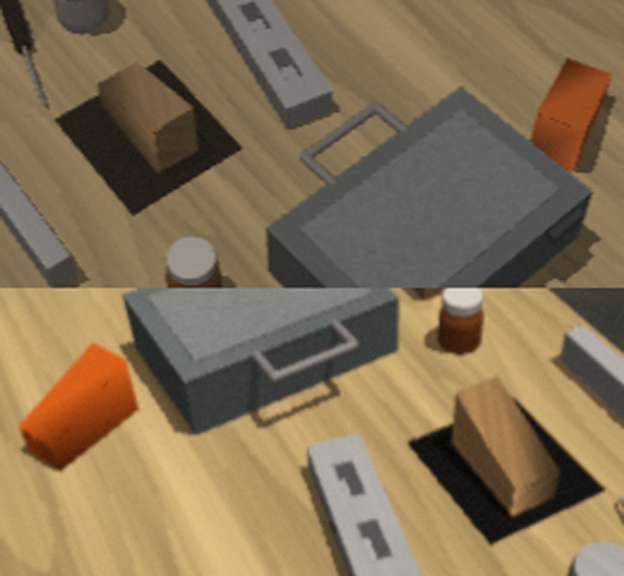

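The crop confirms it: the timber wedge sits on the black mat with its thick end at +y. The locker's scene mask was polluted (columns 181–405), so I'm refitting on the hatch alone and checking with an overlay.

Run:
```python
from h import *
S={n:snap(n) for n in('scene','side')}
D=np.deg2rad; HATCH=np.vstack([box(.3,.2,.085,.093),box(.11,.012,.083,.095,0,-.145)])
ob=[]
for n,p in S.items():
    for l in('hatch','hatch_bar'):
        m=mask(p,l,(338,272) if n=='scene' else (239,170)); ys,xs=np.where(m); print(n,l,m.sum(),xs.min(),xs.max(),ys.min(),ys.max())
        if l=='hatch_bar' and n=='scene' or l=='hatch' and n=='side': ob.append((p,mhull(m)))
for i in (0,1): 
    q,e=fit(ob[i:i+1],HATCH,[[.54,.28,D(a)] for a in(-10,8)]);print('hatch single',i,q.round(4),np.rad2deg(q[2]),e)
q,e=fit(ob,HATCH,[[.54,.28,D(a)] for a in(-10,0,10)]);print('hatch',q.round(4),np.rad2deg(q[2]),e)
ims=[]
for n,p in S.items():
    im=np.array(p['pixels']).copy(); im=cv2.resize(im,None,fx=2,fy=2,interpolation=cv2.INTER_CUBIC)
    for P,k in((LOCK,q),(box(.064,.4,.0,.04),[.4818,-.1538,-.1876]),(WEDGE,[.6842,-.0687,1.5329,.003]),(box(.16,.18,0,.003),[.6893,-.0637,.0132])):
        uv=proj(p,place(P,k))*2+.5; N=8
        for a in range(0,len(P),8):
            for i in range(8):
                for j in range(i):
                    if P is WEDGE or (P[a+i]!=P[a+j]).sum()==1: cv2.line(im,tuple(uv[a+i].round().astype(int).tolist()),tuple(uv[a+j].round().astype(int).tolist()),(0,255,0),1)
    ims.append(im[260:680,340:820] if n=='scene' else im[240:740,330:790])
h=min(i.shape[0] for i in ims); o=np.hstack([i[:h] for i in ims]); cv2.imwrite('pics/ov.png',cv2.resize(o,None,fx=.84,fy=.84,interpolation=cv2.INTER_AREA))
```

```text
Traceback (most recent call last):
ValueError: Calling nonzero on 0d arrays is not allowed. Use np.atleast_1d(scalar).nonzero() instead.
```

```bash
cat > ov.py <<'E'
from h import *
S={n:snap(n) for n in('scene','side')}
D=np.deg2rad; HATCH=np.vstack([box(.3,.2,.085,.093),box(.11,.012,.083,.095,0,-.145)])
ob=[]
for n,p in S.items():
    for l in('hatch','hatch_bar'):
        m=mask(p,l,(338,272) if n=='scene' else (239,170))
        if m is None: print(n,l,'none'); continue
        ys,xs=np.where(m); print(n,l,m.sum(),xs.min(),xs.max(),ys.min(),ys.max())
        if xs.max()-xs.min()<150: ob.append((p,mhull(m)))
for i in range(len(ob)): 
    q,e=fit(ob[i:i+1],HATCH,[[.54,.28,D(a)] for a in(-10,8)]);print('hatch single',i,q.round(4),np.rad2deg(q[2]),e)
q,e=fit(ob,HATCH,[[.54,.28,D(a)] for a in(-10,0,10)]);print('hatch',q.round(4),np.rad2deg(q[2]),e)
ims=[]
for n,p in S.items():
    im=np.array(p['pixels']).copy(); im=cv2.resize(im,None,fx=2,fy=2,interpolation=cv2.INTER_CUBIC)
    for P,k in((LOCK,q),(box(.064,.4,.0,.04),[.4818,-.1538,-.1876]),(WEDGE,[.6842,-.0687,1.5329,.003]),(box(.16,.18,0,.003),[.6893,-.0637,.0132])):
        uv=proj(p,place(P,k))*2+.5
        for a in range(0,len(P),8):
            for i in range(8):
                for j in range(i):
                    if P is WEDGE or (P[a+i]!=P[a+j]).sum()==1: cv2.line(im,tuple(uv[a+i].round().astype(int).tolist()),tuple(uv[a+j].round().astype(int).tolist()),(0,255,0),1)
    ims.append(im[260:680,340:820] if n=='scene' else im[240:740,330:790])
h=min(i.shape[0] for i in ims); o=np.hstack([i[:h] for i in ims]); cv2.imwrite('pics/ov.png',cv2.resize(o,None,fx=.84,fy=.84,interpolation=cv2.INTER_AREA))
E
python3 ov.py
```

```text
scene hatch 7887 272 406 217 327
scene hatch_bar 7833 273 405 217 327
side hatch 4260 182 295 133 199
side hatch_bar 4201 182 293 134 198
hatch single 0 [0.5304 0.2758 0.0611] 3.5028542993129377 0.023839018004194856
hatch single 1 [0.5318 0.275  0.0536] 3.072591821306979 0.03078482295559637
hatch single 2 [0.5354 0.2782 0.0535] 3.0642039108822767 0.014856966295027974
hatch single 3 [0.5355 0.2785 0.059 ] 3.3822869586912825 0.034912944346564445
hatch [0.5323 0.2771 0.0623] 3.5722072398241824 0.03276495273749688
```

View pics/ov.png

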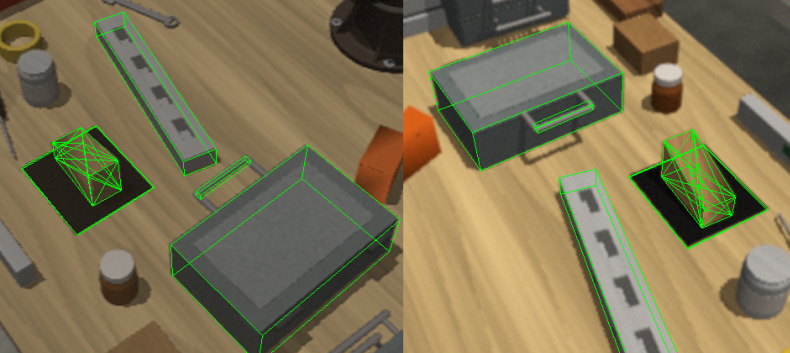

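Overlay agrees with the picture to a few mm; the strut lies slightly to the left of its outline in the scene view, so I will refine it later with the wrist camera. Locker is at (0.533, 0.277), yaw 3.4°, so the bar is near (0.542, 0.132, 0.089). I'm moving above the bar.

carry_out([
  [0, 0, 10, 0, -20, 40, 0],
  [0, 0, 25.4, 289, -494, 30, 0.3],
  [0, 0, 25.4, 289, -494, 30, 0.7],
  [0, 0, 25.4, 289, -494, 30, 0.7],
  [0, 0, 25.4, 289, -494, 30, 0.7],
  [0, 0, 25.4, 289, -494, 30, 0.7],
  [0, 0, 25.4, 289, -494, 30, 0.7],
  [0, 0, 25.4, 289, -494, 30, 0.7],
  [0, 0, 25.4, 289, -494, 30, 0.7],
  [0, 0, 25.4, 289, -494, 30, 0.7],
  [0, 0, 25.4, 289, -494, 30, 0.7],
  [0, 0, 25.4, 289, -494, 30, 0.7],
  [0, 0, 25.4, 289, -494, 30, 0.7],
  [0, 0, 25.4, 289, -494, 30, 0.7],
])

```text
clock: 4.2
tool_pos: [0.542, 0.1327, 0.2568]
orientation: [-180.0, 0.0, -86.5]
force: [0.2, -1.0, 0.1]
opening: 0.0263
```

Run:
```python
from h import *
obs()
p=snap('wrist'); save(p,'wr1.png')
q=[.533,.277,np.deg2rad(3.4)]
print('bar',proj(p,place(np.array([[0,-.145,.095],[-.055,-.145,.095],[.055,-.145,.095]]),q)).round(), 'lid front',proj(p,place(np.array([[-.15,-.1,.093],[.15,-.1,.093]]),q)).round())
for l in('hatch_bar','wedge','strut'):
    for d in ctrl.search_frame(p,l)[:2]: print(l,np.round(d['centre'],3),d['confidence'])
```

```text
{'clock': 4.2, 'tool_pos': [0.542, 0.133, 0.257], 'orientation': [-179.981, 0.011, -86.541], 'force': [0.166, -0.972, 0.112], 'opening': 0.026, 'joint_pos': [33.857, 8.453, -11.614, 0.0, -69.911, 59.602]}
bar [[281. 193.]
 [281. 245.]
 [281. 134.]] lid front [[239. 324.]
 [227.  16.]]
hatch_bar [0.582 0.278 0.094] 0.89
wedge [ 0.689 -0.044  0.069] 0.93
strut [ 0.499 -0.07   0.037] 0.56
```

View pics/wr1.png

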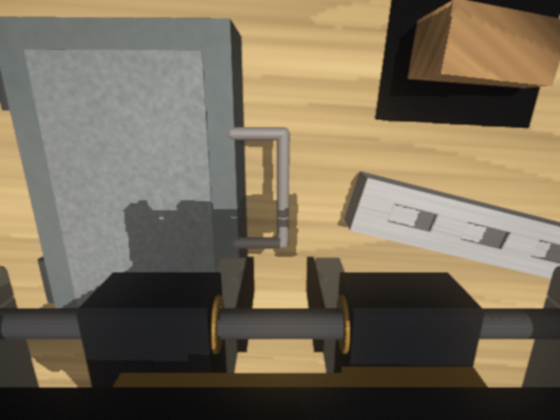

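The wrist view matches the prediction within about 2 mm (bar at column 284, rows 130–243). I'm descending and closing on the bar.

carry_out([
  [0, 0, 0, 0, -1, -60, 0.7],
  [0, 0, 0, 0, -1, -120, 0.7],
  [0, 0, 0, 0, -1, -150, 0.7],
  [0, 0, 0, 0, -1, -172, 0.7],
  [0, 0, 0, 0, -1, -187, 0.7],
  [0, 0, 0, 0, -1, -187, 0.7],
  [0, 0, 0, 0, -1, -187, 0.7],
  [0, 0, 0, 0, -1, -187, 1],
  [0, 0, 0, 0, -1, -187, 1],
  [0, 0, 0, 0, -1, -187, 1],
  [0, 0, 0, 0, -1, -187, 1],
  [0, 0, 0, 0, -1, -187, 1],
])

```text
clock: 5.9
tool_pos: [0.5427, 0.1301, 0.0699]
orientation: [-180.0, -0.0, -86.7]
force: [2.7, -4.7, 0.5]
opening: 0.0112
```

Run:
```python
from h import *
obs()
# arc from theta0~0; bar relative hinge: r=.245, height +.004
c,s=np.cos(np.deg2rad(3.4)),np.sin(np.deg2rad(3.4))
for t in np.append(np.arange(0,1.6,.04),1.59):
    y0,z0=-.245,.004; ct,st=np.cos(t),np.sin(t)
    # rotation raising: -y -> +z
    y=y0*ct+z0*st; z=-y0*st+z0*ct
    d=(y-y0)*1000; print(round(t,2),[round(float(v),1) for v in(-s*d,c*d,(z-z0)*1000)])
```

```text
{'clock': 5.9, 'tool_pos': [0.543, 0.13, 0.07], 'orientation': [-179.972, -0.027, -86.65], 'force': [2.679, -4.675, 0.5], 'opening': 0.011, 'joint_pos': [33.609, 18.42, -25.538, 0.052, -46.032, 59.704]}
0.0 [-0.0, 0.0, 0.0]
0.04 [-0.0, 0.4, 9.8]
0.08 [-0.1, 1.1, 19.6]
0.12 [-0.1, 2.2, 29.3]
0.16 [-0.2, 3.8, 39.0]
0.2 [-0.3, 5.7, 48.6]
0.24 [-0.5, 8.0, 58.1]
0.28 [-0.6, 10.6, 67.6]
0.32 [-0.8, 13.7, 76.9]
0.36 [-1.0, 17.1, 86.1]
0.4 [-1.2, 20.9, 95.1]
0.44 [-1.5, 25.0, 104.0]
0.48 [-1.8, 29.5, 112.7]
0.52 [-2.0, 34.3, 121.2]
0.56 [-2.3, 39.5, 129.5]
0.6 [-2.7, 45.0, 137.6]
0.64 [-3.0, 50.8, 145.5]
0.68 [-3.4, 56.9, 153.2]
0.72 [-3.8, 63.3, 160.6]
0.76 [-4.2, 70.0, 167.7]
0.8 [-4.6, 77.0, 174.5]
0.84 [-5.0, 84.3, 181.1]
0.88 [-5.5, 91.8, 187.4]
0.92 [-5.9, 99.6, 193.3]
0.96 [-6.4, 107.6, 199.0]
1.0 [-6.9, 115.8, 204.3]
1.04 [-7.4, 124.2, 209.3]
1.08 [-7.9, 132.8, 214.0]
1.12 [-8.4, 141.6, 218.3]
1.16 [-8.9, 150.6, 222.2]
1.2 [-9.5, 159.7, 225.8]
1.24 [-10.0, 168.9, 229.0]
1.28 [-10.6, 178.3, 231.9]
1.32 [-11.2, 187.7, 234.3]
1.36 [-11.7, 197.3, 236.4]
1.4 [-12.3, 206.9, 238.1]
1.44 [-12.9, 216.6, 239.4]
1.48 [-13.4, 226.4, 240.4]
1.52 [-14.0, 236.1, 240.9]
1.56 [-14.6, 245.9, 241.0]
1.59 [-15.0, 253.3, 240.9]
```

Bar is gripped (opening about 11 mm). Lifting along the arc at about 0.08 m/s.

carry_out([
  [0, 0, 0, 0, 0, 10, 1],
  [0, 0, 0, 0, 0, 19, 1],
  [0, 0, 0, 0, 1, 29, 1],
  [0, 0, 0, 0, 3, 39, 1],
  [0, 0, 0, 0, 5, 48.5, 1],
  [0, 0, 0, 0, 7, 58, 1],
  [0, 0, 0, -1, 9.5, 67.5, 1],
  [0, 0, 0, -1, 12.5, 77, 1],
  [0, 0, 0, -1, 16, 86, 1],
  [0, 0, 0, -1, 20, 95, 1],
  [0, 0, 0, -1, 24, 104, 1],
  [0, 0, 0, -2, 28.5, 112.5, 1],
  [0, 0, 0, -2, 33.5, 121, 1],
  [0, 0, 0, -2, 38.5, 129.5, 1],
  [0, 0, 0, -3, 44, 137.5, 1],
  [0, 0, 0, -3, 50, 145.5, 1],
  [0, 0, 0, -3, 56, 153, 1],
  [0, 0, 0, -4, 62.5, 160.5, 1],
  [0, 0, 0, -4, 69, 167.5, 1],
  [0, 0, 0, -5, 76, 174.5, 1],
])

```text
clock: 8.4
tool_pos: [0.5385, 0.2006, 0.2459]
orientation: [-180.0, -0.5, -86.7]
force: [9.7, -25.8, 6.9]
opening: 0.0109
```

Slight lateral load (−26 N in y) and the radius check suggest the bar slid about 7 mm down between the fingers. I'm re-gripping lower before going on.

carry_out([
  [0, 0, 0, 0, -6, 0, 0.75],
  [0, 0, 0, 0, -7, -6, 0.75],
  [0, 0, 0, 0, -7, -10, 0.8],
  [0, 0, 0, 0, -7, -10, 1],
  [0, 0, 0, 0, -7, -10, 1],
  [0, 0, 0, 0, -7, -10, 1],
])

```text
clock: 9.15
tool_pos: [0.5369, 0.1995, 0.2338]
orientation: [179.9, -0.0, -86.6]
force: [-2.3, -2.0, -0.1]
opening: 0.0112
```

Run:
```python
from h import *
obs(); p=snap('wrist'); save(p,'wr2.png')
```

```text
{'clock': 9.15, 'tool_pos': [0.537, 0.199, 0.234], 'orientation': [179.934, -0.026, -86.645], 'force': [-2.312, -2.027, -0.11], 'opening': 0.011, 'joint_pos': [39.934, 10.742, -11.836, -0.02, -67.49, 53.428]}
```

View pics/wr2.png

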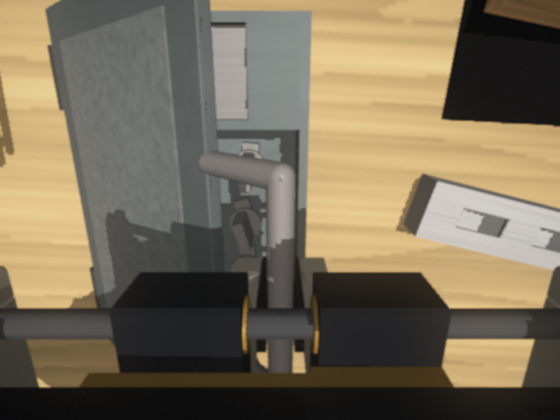

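carry_out([
  [0, 0, 0, 0, 7, 7, 1],
  [0, 0, 0, -1, 14.5, 14, 1],
  [0, 0, 0, -1, 23, 21, 1],
  [0, 0, 0, -2, 31.5, 28, 1],
  [0, 0, 0, -2, 39.5, 33.5, 1],
  [0, 0, 0, -3, 48, 39, 1],
  [0, 0, 0, -3, 56, 44, 1],
  [0, 0, 0, -4, 65, 48.5, 1],
  [0, 0, 0, -4, 73.5, 53, 1],
  [0, 0, 0, -5, 82.5, 56.5, 1],
  [0, 0, 0, -5, 91.5, 60.5, 1],
  [0, 0, 0, -6, 101, 63.5, 1],
  [0, 0, 0, -6, 110, 66.5, 1],
  [0, 0, 0, -7, 120, 69, 1],
  [0, 0, 0, -7, 129, 71, 1],
  [0, 0, 0, -8, 139, 72.5, 1],
  [0, 0, 0, -9, 148.5, 74, 1],
  [0, 0, 0, -9, 158, 75, 1],
  [0, 0, 0, -10, 168, 75.5, 1],
  [0, 0, 0, -10, 178, 75.5, 1],
])

```text
clock: 11.7
tool_pos: [0.5271, 0.3748, 0.3117]
orientation: [180.0, -0.3, -86.7]
force: [-7.3, -12.0, 13.5]
opening: 0.0113
```

carry_out([
  [0, 0, 0, 0, 8, 0, 1],
  [0, 0, 0, 0, 8, 0, 0.7],
  [0, 0, 0, 0, 8, 0, 0.6],
  [0, 0, 0, 0, 8, 30, 0.6],
  [0, 0, 0, 0, 0, 70, 0.5],
  [0, 0, -10, 20, -60, 70, 0],
  [0, 0, -20, 40, -120, 40, 0],
  [0, 0, -30, 60, -180, 10, 0],
  [0, 0, -40, 80, -240, -20, 0],
  [0, 0, -50, 100, -300, -40, 0],
  [0, 0, -60, 120, -360, -60, 0],
  [0, 0, -70, 140, -410, -60, 0],
  [0, 0, -80, 156, -460, -60, 0],
  [0, 0, -90, 156, -460, -60, 0],
  [0, 0, -95.5, 156, -460, -60, 0],
  [0, 0, -95.5, 156, -460, -60, 0],
  [0, 0, -95.5, 156, -460, -60, 0],
])

```text
clock: 13.82
tool_pos: [0.6836, -0.0821, 0.2496]
orientation: [180.0, 0.0, 178.0]
force: [-0.2, 0.1, -0.8]
opening: 0.0875
```

Run:
```python
from h import *
obs()
p=snap('wrist'); q=snap('scene'); save(p,'wr3.png',s=.7); save(q,'sc3.png',s=.7)
cv2.imwrite('pics/c3.png',np.hstack([cv2.imread('pics/wr3.png'),cv2.imread('pics/sc3.png')]))
D=np.deg2rad
m=mask(p,'wedge'); ys,xs=np.where(m); print(m.sum(),xs.min(),xs.max(),ys.min(),ys.max())
for x in([(p,mhull(m))],):
    w,e=fit(x,WEDGE,[[.684,-.069,D(a)] for a in(80,95)],.003);print('wedge',w.round(4),np.rad2deg(w[2]),e)
ms=mask(q,'wedge',(222,229))
if ms is not None: w,e=fit([(p,mhull(m)),(q,mhull(ms))],WEDGE,[[.684,-.069,D(88)]],.003);print('both',w.round(4),np.rad2deg(w[2]),e)
```

```text
{'clock': 13.825, 'tool_pos': [0.684, -0.082, 0.25], 'orientation': [179.99, 0.023, 177.998], 'force': [-0.217, 0.134, -0.824], 'opening': 0.087, 'joint_pos': [9.327, 21.121, 4.532, -0.005, -73.387, -11.328]}
7920 197 264 136 276
wedge [ 0.7365 -0.0598  1.4519] 83.18865522289101 0.00828849563026779
both [ 0.7361 -0.0603  1.4522] 83.20224713316809 0.038977466696183904
```

View pics/c3.png

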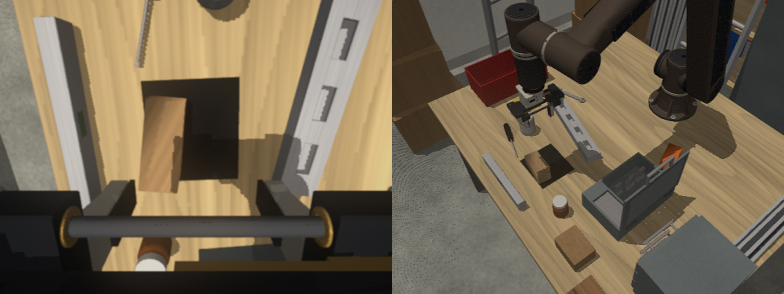

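The wedge has been knocked to (0.7365, −0.060), yaw 83°, with a fit error under 1%; it is at (165,145) in the left view. It still lies on the mat. I grasp it there, and also check the locker against corners in the earlier wrist picture.

Run:
```python
from h import *
p=snap('wrist')
T=np.eye(4);T[:3,:3]=R.from_euler('xyz',[179.934,-.026,-86.645],degrees=True).as_matrix();T[:3,3]=[.5369,.1995,.2338]
p['C']=np.linalg.inv(T@np.array(p['hand_eye']))
q=[.533,.277,np.deg2rad(3.4)]
for uv,l in(((311,12),(.15,-.1)),((299,130),(.059,-.092)),((247,119),(.067,-.048))):
    print(uv,'expected',proj(p,place(np.array([[*l,.085]]),q)).round(1), ray(p,uv,.085).round(4),place(np.array([[*l,.085]]),q).round(4))
```

```text
(311, 12) expected [[308.8   9.1]] [0.6868 0.1842 0.085 ] [[0.6887 0.1861 0.085 ]]
(299, 130) expected [[296.9 128.2]] [0.5959 0.1867 0.085 ] [[0.5974 0.1887 0.085 ]]
(247, 119) expected [[245.8 118.7]] [0.6025 0.232  0.085 ] [[0.6027 0.2331 0.085 ]]
```

carry_out([
  [0, 0, -5, 51, 7, -40, 0],
  [0, 0, -5, 51, 7, -100, 0],
  [0, 0, -5, 51, 7, -150, 0],
  [0, 0, -5, 51, 7, -190, 0],
  [0, 0, -5, 51, 7, -212, 0],
  [0, 0, -5, 51, 7, -222, 0],
  [0, 0, -5, 51, 7, -222, 0],
  [0, 0, -5, 51, 7, -222, 1],
  [0, 0, -5, 51, 7, -222, 1],
  [0, 0, -5, 51, 7, -222, 1],
  [0, 0, -5, 51, 7, -222, 1],
  [0, 0, -5, 51, 7, -222, 1],
  [0, 0, -5, 51, 7, -215, 1],
  [0, 0, -5, 51, 7, -180, 1],
  [0, 0, -5, 51, 7, -120, 1],
  [0, 0, -5, 51, 7, -60, 1],
  [0, 0, -5, 51, 7, -20, 1],
])

```text
clock: 16.2
tool_pos: [0.735, -0.0755, 0.2332]
orientation: [180.0, 0.2, 172.9]
force: [0.8, 0.5, -1.7]
opening: 0.0582
```

Wedge held (58 mm). The locker estimate is refined to (0.532, 0.2755). I carry the wedge to the pocket.

carry_out([
  [0, 0, 0, -10, 40, 15, 1],
  [0, 0, 3, -30, 90, 15, 1],
  [0, 0, 6, -50, 150, 10, 1],
  [0, 0, 10.4, -70, 210, 5, 1],
  [0, 0, 10.4, -85, 270, 0, 1],
  [0, 0, 10.4, -98.5, 320, 0, 1],
  [0, 0, 10.4, -98.5, 361, 0, 1],
  [0, 0, 10.4, -98.5, 361, 0, 1],
  [0, 0, 10.4, -98.5, 361, 0, 1],
  [0, 0, 10.4, -98.5, 361, -30, 1],
  [0, 0, 10.4, -98.5, 361, -60, 1],
  [0, 0, 10.4, -98.5, 361, -85, 1],
  [0, 0, 10.4, -98.5, 361, -105, 1],
  [0, 0, 10.4, -98.5, 361, -105, 1],
])

```text
clock: 17.95
tool_pos: [0.6352, 0.2836, 0.1229]
orientation: [-179.9, -0.2, -176.8]
force: [-0.4, -0.6, -0.7]
opening: 0.0576
```

Run:
```python
from h import *
obs()
p=snap('wrist'); q=snap('side'); 
a=np.array(p['pixels']); b=cv2.resize(np.array(q['pixels'])[80:230,150:350],None,fx=2.8,fy=2.8,interpolation=cv2.INTER_CUBIC)
o=np.hstack([cv2.resize(a,(373,280)),cv2.resize(b,(373,280))]); cv2.imwrite('pics/c4.png',o)
```

```text
{'clock': 17.95, 'tool_pos': [0.635, 0.284, 0.123], 'orientation': [-179.889, -0.179, -176.849], 'force': [-0.442, -0.594, -0.714], 'opening': 0.058, 'joint_pos': [40.054, 26.726, -3.755, -0.022, -59.728, -36.891]}
```

View pics/c4.png

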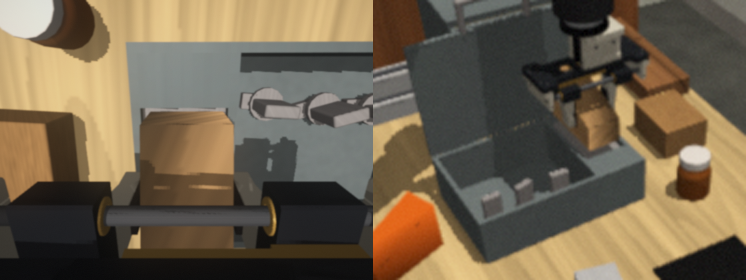

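Hatch is upright and the wedge is centred over the pocket (pocket edge at columns 142–228, wedge 140–234 in the left view). Three studs show in the locker. I lower and release.

carry_out([
  [0, 0, 0, 0, 0, -8, 1],
  [0, 0, 0, 0, 0, -16, 1],
  [0, 0, 0, 0, 0, -22, 1],
  [0, 0, 0, 0, 0, -26, 1],
  [0, 0, 0, 0, 0, -27, 1],
  [0, 0, 0, 0, 0, -27, 1],
])

```text
clock: 18.8
tool_pos: [0.6357, 0.2856, 0.0981]
orientation: [-180.0, 0.0, -176.7]
force: [-3.8, -0.2, 4.7]
opening: 0.058
```

carry_out([
  [0, 0, 0, 0, 0, 0, 0.2],
  [0, 0, 0, 0, 0, 0, 0.2],
  [0, 0, 0, 0, 0, 0, 0.2],
  [0, 0, 0, 0, -2, 40, 0.2],
  [0, 0, 0, 0, -10, 100, 0.2],
  [0, 0, 10, -20, -30, 150, 0.4],
  [0, 0, 20, -50, -50, 200, 0.5],
  [0, 0, 30, -80, -65, 230, 0.5],
  [0, 0, 40, -110, -75, 230, 0.5],
  [0, 0, 50, -140, -75, 230, 0.5],
  [0, 0, 60, -170, -75, 230, 0.5],
  [0, 0, 70, -190, -75, 230, 0.5],
  [0, 0, 80, -190, -75, 230, 0.5],
  [0, 0, 90, -190, -75, 230, 0.5],
  [0, 0, 90, -190, -75, 230, 0.5],
  [0, 0, 90, -190, -75, 230, 0.5],
])

```text
clock: 20.8
tool_pos: [0.4459, 0.2106, 0.3275]
orientation: [-180.0, 0.0, -87.0]
force: [-0.3, 0.4, 0.2]
opening: 0.0438
```

Run:
```python
from h import *
obs()
p=snap('wrist'); q=snap('side'); print('shots',p.get('shot'))
for l in('stud0',):
    r=ctrl.outline_of(p,l)
    for d in r:
        m=np.array(d['pixels']).astype(np.uint8); ys,xs=np.where(m); print('mask',round(d['confidence'],2),m.sum(),xs.mean().round(),ys.mean().round(),xs.min(),xs.max(),ys.min(),ys.max())
    for v in(p,q):
        for d in ctrl.search_frame(v,l): print('c',np.round(d['centre'],3),round(d['confidence'],2),proj(v,d['centre']).round())
a=np.array(p['pixels']);b=cv2.resize(np.array(q['pixels'])[70:220,150:350],(560,420),interpolation=cv2.INTER_CUBIC)
cv2.imwrite('pics/wr5.png',a)
# wedge in pocket check
m=mask(q,'wedge',(310,165)); 
if m is not None: ys,xs=np.where(m); print('wedge side px',xs.mean(),ys.mean())
```

```text
{'clock': 20.8, 'tool_pos': [0.446, 0.211, 0.328], 'orientation': [-179.997, 0.003, -86.975], 'force': [-0.26, 0.365, 0.229], 'opening': 0.044, 'joint_pos': [48.168, 0.049, -11.753, 0.0, -78.195, 44.857]}
shots 16
mask 0.93 829 265.0 80.0 251 279 61 99
mask 0.88 786 262.0 131.0 248 275 112 149
mask 0.64 747 262.0 176.0 250 275 156 197
c [0.489 0.236 0.032] 0.91 [[262. 132.]]
c [0.55  0.232 0.037] 0.91 [[267.  81.]]
c [0.439 0.232 0.034] 0.67 [[264. 171.]]
c [0.496 0.372 0.226] 0.47 [[ 65. 137.]]
c [ 0.474 -0.196  0.038] 0.69 [[297. 293.]]
c [0.549 0.225 0.064] 0.4 [[250. 177.]]
wedge side px 262.07340324118206 142.69590085795997
```

View pics/wr5.png

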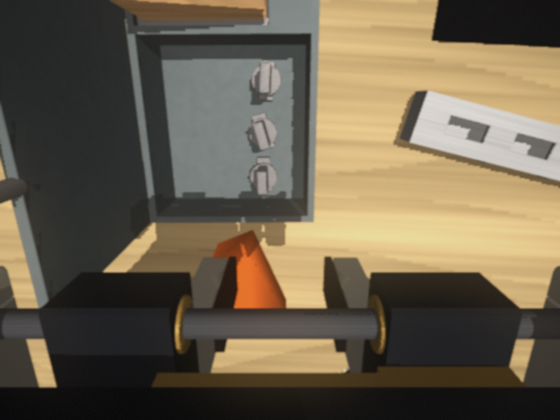

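The wrist view shows three studs at (265,80), (262,131) and (262,176), and the wedge in the pocket at the top. I fit the stud poses, with an enlarged crop for yaw.

```bash
cat >> h.py <<'E'
th=np.linspace(0,2*np.pi,24,endpoint=False)
STUD=[box(.046,.018,0,.012),np.array([[.018*np.cos(t),.018*np.sin(t),z] for t in th for z in(.0205,.0285)]),box(.032,.012,.0285,.072)]
def smask(uvs,sc=8,w=(0,0,560,420)):
    m=np.zeros(((w[3]-w[1])*sc,(w[2]-w[0])*sc),np.uint8)
    for uv in uvs: cv2.fillConvexPoly(m,cv2.convexHull(((uv-[w[0],w[1]])*sc+sc/2-.5).round().astype(np.int32)),1)
    return m
def fitstud(p,m,q0,z):
    ys,xs=np.where(m); w=(xs.min()-20,max(ys.min()-20,0),xs.max()+20,ys.max()+20); sc=8
    M=cv2.resize(m.astype(np.uint8)[w[1]:w[3],w[0]:w[2]],None,fx=sc,fy=sc,interpolation=cv2.INTER_LINEAR)
    def c(q):
        H=smask([proj(p,place(P,[*q,z])) for P in STUD],sc,w); return 1-(H&M).sum()/max((H|M).sum(),1)
    b=min((minimize(c,q,method='Nelder-Mead',options=dict(initial_simplex=np.array([q,np.add(q,[.01,0,0]),np.add(q,[0,.01,0]),np.add(q,[0,0,.25])]),maxiter=120)) for q in q0),key=lambda r:r.fun)
    return b.x,b.fun
def drawstud(p,q,im,off,s,col=(0,255,0)):
    for P in STUD:
        uv=((proj(p,place(P,q))-off+.5)*s).round().astype(np.int32); cv2.polylines(im,[cv2.convexHull(uv)],True,col,1)
E
python3 - <<'E'
from h import *
p=snap('wrist'); off=np.array([230,50]); s=5
im=cv2.resize(np.array(p['pixels'])[50:205,230:300],None,fx=s,fy=s,interpolation=cv2.INTER_CUBIC); raw=im.copy()
for d in ctrl.outline_of(p,'stud0')[:3]:
    m=np.array(d['pixels']); ys,xs=np.where(m); g=ray(p,(xs.mean(),ys.mean()),.035)
    q,e=fitstud(p,m,[[g[0],g[1],np.deg2rad(a)] for a in(-40,-20,0,20,40)],.005)
    print(q.round(4),np.rad2deg(q[2]).round(1),round(e,3)); drawstud(p,[*q,.005],im,off,s)
cv2.imwrite('pics/st5.png',np.hstack([raw,im])[:,:])
m=np.hstack([raw,im]); cv2.imwrite('pics/st5.png',cv2.resize(m,None,fx=.77,fy=.77,interpolation=cv2.INTER_AREA))
E
```

```text
[0.4878 0.2362 0.3954] 22.7 0.147
[0.4312 0.2329 0.0759] 4.4 0.096
[0.5516 0.2344 0.0041] 0.2 0.048
```

View pics/st5.png

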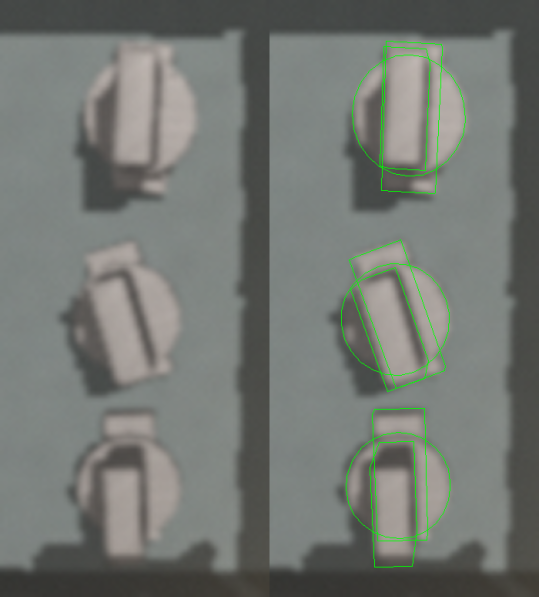

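Fits: A (0.552, 0.234, 0°), B (0.488, 0.236, 22°), C (0.431, 0.233, 4°), all standing near the front wall. I pick A.

carry_out([
  [0, 0, -3, 60, 14, -30, 0.65],
  [0, 0, -3, 106, 24, -70, 0.65],
  [0, 0, -3, 106, 24, -130, 0.65],
  [0, 0, -3, 106, 24, -190, 0.65],
  [0, 0, -3, 106, 24, -190, 0.65],
])

```text
clock: 21.82
tool_pos: [0.5492, 0.2325, 0.133]
orientation: [179.5, -0.3, -89.8]
force: [0.0, 1.0, 0.6]
opening: 0.0306
```

```bash
cat > st.py <<'E'
from h import *
import sys
obs(); p=snap('wrist'); o=ctrl.get_obs()
for d in ctrl.outline_of(p,'stud0')[:3]:
    m=np.array(d['pixels']); ys,xs=np.where(m); g=ray(p,(xs.mean(),ys.mean()),.035)
    if ys.max()>400 or m.sum()<300: continue
    q,e=fitstud(p,m,[[g[0],g[1],np.deg2rad(a)] for a in(-30,0,30)],.005)
    print('stud',q.round(4),np.rad2deg(q[2]).round(1),round(e,3),'conf',round(d['confidence'],2),m.sum(), 'from tool mm',((q[:2]-o['tool_pos'][:2])*1000).round(1))
E
python3 st.py
```

```text
{'clock': 21.825, 'tool_pos': [0.549, 0.232, 0.133], 'orientation': [179.541, -0.342, -89.805], 'force': [0.03, 0.98, 0.575], 'opening': 0.031, 'joint_pos': [41.671, 17.904, -16.223, -0.057, -56.443, 48.555]}
stud [ 0.5519  0.2341 -0.0083] -0.5 0.038 conf 0.96 2328 from tool mm [0.4 0.2]
stud [0.4876 0.2358 0.2795] 16.0 0.235 conf 0.86 1868 from tool mm [-64.    1.8]
stud [ 0.432   0.2325 -0.0133] -0.8 0.622 conf 0.8 689 from tool mm [-119.5   -1.4]
```

Both measurements of A agree. I descend, grip, lift and carry to a look-out point over the rail.

carry_out([
  [0, 0, 0, 0, 0, -45, 0.65],
  [0, 0, 0, 0, 0, -80, 0.65],
  [0, 0, 0, 0, 0, -97, 0.65],
  [0, 0, 0, 0, 0, -97, 0.65],
  [0, 0, 0, 0, 0, -97, 1],
  [0, 0, 0, 0, 0, -97, 1],
  [0, 0, 0, 0, 0, -97, 1],
  [0, 0, 0, 0, 0, -97, 1],
  [0, 0, 0, 0, 0, -80, 1],
  [0, 0, 0, 0, 0, -30, 1],
  [0, 0, 0, 0, 0, 30, 1],
  [0, 0, 0, -20, -30, 90, 1],
  [0, 0, 0, -50, -90, 150, 1],
  [0, 0, 0, -80, -150, 210, 1],
  [0, 0, -4, -110, -210, 250, 1],
  [0, 0, -8, -135, -270, 262, 1],
  [0, 0, -11, -142, -330, 262, 1],
  [0, 0, -11, -142, -384, 262, 1],
  [0, 0, -11, -142, -384, 262, 1],
  [0, 0, -11, -142, -384, 262, 1],
])

```text
clock: 24.42
tool_pos: [0.4082, -0.1529, 0.4011]
orientation: [-179.9, -0.0, -101.1]
force: [-0.4, 0.2, -2.3]
opening: 0.0121
```

Run:
```python
from h import *
obs()
p=snap('wrist'); save(p,'wr6.png')
m=mask(p,'strut'); ys,xs=np.where(m); print(m.sum(),xs.min(),xs.max(),ys.min(),ys.max())
q,e=fit([(p,mhull(m))],box(.064,.4,0,.04),[[.482,-.154,-.1876],[.475,-.154,-.16]]);print('strut',q.round(4),np.rad2deg(q[2]),e)
print('slots',proj(p,place(np.array([[0,y,.04] for y in(-.135,-.045,.045,.135)]),q)).round(1).tolist())
```

```text
{'clock': 24.425, 'tool_pos': [0.408, -0.153, 0.401], 'orientation': [-179.905, -0.006, -101.108], 'force': [-0.353, 0.241, -2.298], 'opening': 0.012, 'joint_pos': [5.596, -6.928, -9.025, 0.033, -87.813, 73.295]}
12805 129 411 84 131
strut [ 0.481  -0.1532 -0.1887] -10.811599476475228 0.011142678287667906
slots [[364.5, 108.1], [301.9, 108.4], [239.4, 108.7], [176.9, 109.0]]
```

View pics/wr6.png

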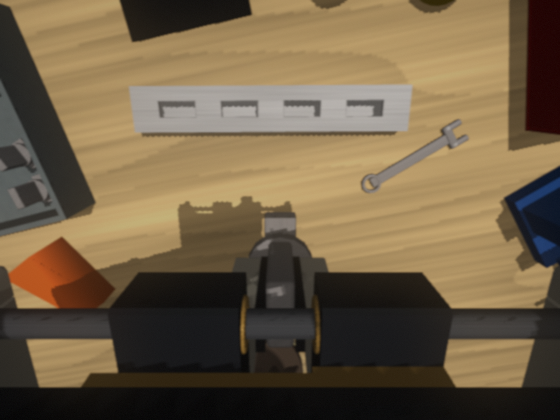

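The rail fit is good to 1%, with slots at columns 178, 240, 302 and 365, row 108. Slot1 is at (0.4726, −0.1974), and the rail yaw is −10.8°. I go above slot 1 and turn to tool yaw −190.8°.

carry_out([
  [0, 0, -10, 16, -11, -40, 1],
  [0, 0, -20, 32, -22, -80, 1],
  [0, 0, -30, 48, -33, -120, 1],
  [0, 0, -40, 64, -44.5, -160, 1],
  [0, 0, -50, 64, -44.5, -200, 1],
  [0, 0, -60, 64, -44.5, -240, 1],
  [0, 0, -70, 64, -44.5, -271, 1],
  [0, 0, -80, 64, -44.5, -271, 1],
  [0, 0, -89.8, 64, -44.5, -271, 1],
  [0, 0, -89.8, 64, -44.5, -271, 1],
  [0, 0, -89.8, 64, -44.5, -271, 1],
  [0, 0, -89.8, 64, -44.5, -271, 1],
])

```text
clock: 26.02
tool_pos: [0.474, -0.1935, 0.1287]
orientation: [180.0, 0.0, 169.6]
force: [-0.7, -0.2, -1.7]
opening: 0.0116
```

Run:
```python
from h import *
obs()
p=snap('wrist'); s=snap('side'); c=snap('scene')
q=[.481,-.1532,-.1887]
a=np.array(p['pixels']).copy()
for y in(-.135,-.045,.045,.135):
    uv=proj(p,place(np.array([[i*.011,y+j*.026,.04] for i,j in((-1,-1),(1,-1),(1,1),(-1,1))]),q)).round().astype(np.int32); cv2.polylines(a,[uv],True,(0,255,0),1)
def crop(v,q):
    o=ctrl.get_obs(); im=np.array(v['pixels']); uv=proj(v,[o['tool_pos'][0],o['tool_pos'][1],.07])[0].astype(int); x0,y0=uv-[47,35]; 
    im=cv2.resize(im[y0:y0+70,x0:x0+93],(372,280),interpolation=cv2.INTER_CUBIC)
    for yy in(-.135,-.045,.045,.135):
        u=((proj(v,place(np.array([[i*.011,yy+j*.026,.04] for i,j in((-1,-1),(1,-1),(1,1),(-1,1))]),q))-[x0,y0]+.5)*4).round().astype(np.int32); cv2.polylines(im,[u],True,(0,255,0),1)
    return im
cv2.imwrite('pics/c7.png',np.vstack([np.hstack([crop(s,q),crop(c,q)]),cv2.resize(a[:300],(744,399))[:310]]))
```

```text
{'clock': 26.025, 'tool_pos': [0.474, -0.193, 0.129], 'orientation': [179.997, 0.007, 169.615], 'force': [-0.726, -0.206, -1.678], 'opening': 0.012, 'joint_pos': [-0.204, 10.355, -27.402, -0.002, -52.235, -10.18]}
```

View pics/c7.png

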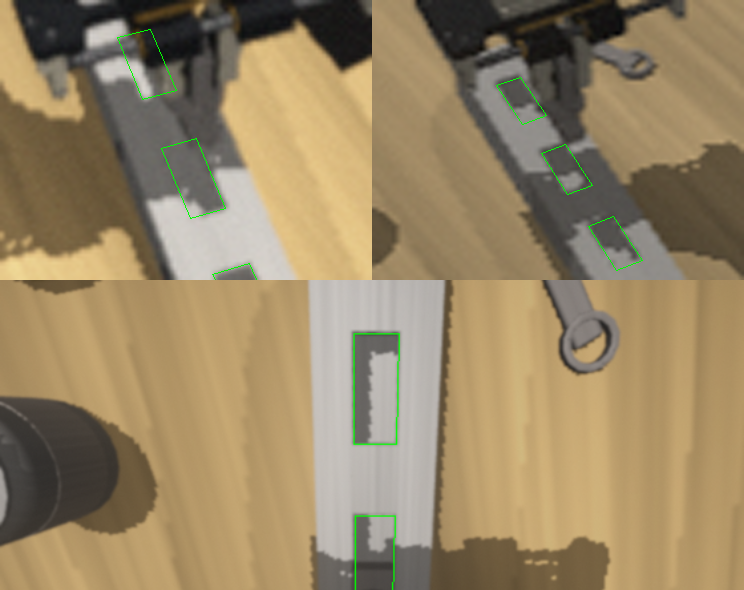

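The wrist overlay of slots matches exactly. I correct by (−1.4, −3.9) mm and lower gently.

carry_out([
  [0, 0, -0.4, -1.4, -3.9, 0, 1],
  [0, 0, -0.4, -1.4, -3.9, -20, 1],
  [0, 0, -0.4, -1.4, -3.9, -36, 1],
  [0, 0, -0.4, -1.4, -3.9, -46, 1],
  [0, 0, -0.4, -1.4, -3.9, -54, 1],
  [0, 0, -0.4, -1.4, -3.9, -62, 1],
  [0, 0, -0.4, -1.4, -3.9, -70, 1],
  [0, 0, -0.4, -1.4, -3.9, -75, 1],
  [0, 0, -0.4, -1.4, -3.9, -75, 1],
  [0, 0, -0.4, -1.4, -3.9, -75, 1],
])

```text
clock: 27.42
tool_pos: [0.4725, -0.1982, 0.0555]
orientation: [-180.0, 0.0, 169.1]
force: [-7.6, 2.2, 21.5]
opening: 0.0114
```

Force rises at z = 0.0555 against an expected 0.0545, so the collar is on the rail. I ease off and make the quarter turn.

carry_out([
  [0, 0, 0, 0, 0, 2, 1],
  [0, 0, 10, 0, 0, 2, 1],
  [0, 0, 20, 0, 0, 2, 1],
  [0, 0, 30, 0, 0, 2, 1],
  [0, 0, 40, 0, 0, 2, 1],
  [0, 0, 50, 0, 0, 2, 1],
  [0, 0, 60, 0, 0, 2, 1],
  [0, 0, 70, 0, 0, 2, 1],
  [0, 0, 80, 0, 0, 2, 1],
  [0, 0, 90, 0, 0, 2, 1],
  [0, 0, 90, 0, 0, 2, 1],
  [0, 0, 90, 0, 0, 2, 1],
])

```text
clock: 28.92
tool_pos: [0.4729, -0.1978, 0.0557]
orientation: [-180.0, 0.0, -101.2]
force: [0.3, -0.6, -0.1]
opening: 0.0121
```

Turned and square. I release and go back to stud B, approaching low from the front so the gripper body stays clear of the hatch leaning at 1.33 rad.

carry_out([
  [0, 0, 0, 0, 0, 0, 0.7],
  [0, 0, 0, 0, 0, 0, 0.65],
  [0, 0, 0, 0, 0, 20, 0.65],
  [0, 0, 0, 0, 0, 70, 0.65],
  [0, 0, 0, 2, 40, 100, 0.65],
  [0, 0, 0, 4, 100, 100, 0.65],
  [0, 0, 8, 6, 160, 100, 0.65],
  [0, 0, 16, 8, 220, 100, 0.65],
  [0, 0, 24, 10, 280, 100, 0.65],
  [0, 0, 31, 12, 340, 95, 0.65],
  [0, 0, 31, 15, 390, 85, 0.65],
  [0, 0, 31, 15, 415, 75, 0.65],
  [0, 0, 31, 15, 415, 75, 0.65],
  [0, 0, 31, 15, 415, 75, 0.65],
])

```text
clock: 30.68
tool_pos: [0.4872, 0.2163, 0.1304]
orientation: [180.0, -0.0, -70.0]
force: [-0.0, 0.8, 0.7]
opening: 0.0305
```

```bash
python3 st.py
python3 - <<'E'
from h import *
p=snap('wrist'); s=snap('side'); save(p,'wr8a.png'); save(s,'sd8.png')
a=cv2.imread('pics/wr8a.png'); b=cv2.resize(np.array(s['pixels'])[80:320,150:390],(420,420),interpolation=cv2.INTER_CUBIC)
cv2.imwrite('pics/c8.png',cv2.resize(np.hstack([a,b]),None,fx=.8,fy=.8,interpolation=cv2.INTER_AREA))
E
```

```text
{'clock': 30.675, 'tool_pos': [0.487, 0.216, 0.13], 'orientation': [179.954, -0.02, -69.983], 'force': [-0.04, 0.77, 0.72], 'opening': 0.03, 'joint_pos': [45.028, 12.191, -24.715, -0.001, -53.144, 64.99]}
stud [0.4882 0.2357 0.3404] 19.5 0.05 conf 0.73 2351 from tool mm [ 0.8 19.5]
```

View pics/c8.png

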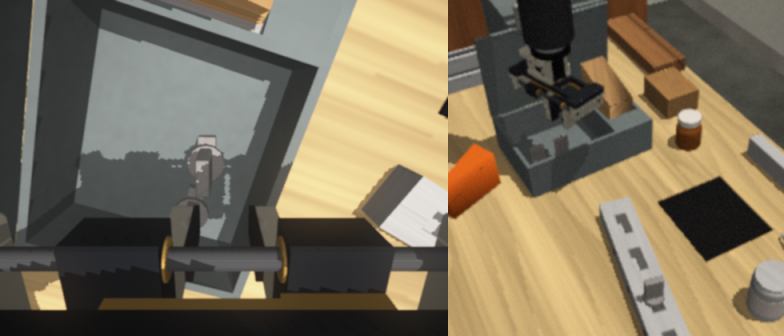

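The side view shows stud A standing in slot 1 and the wedge in place. Stud B is at (0.4882, 0.2357), yaw 19.5°. I pick it.

carry_out([
  [0, 0, 0.5, 1, 10, -15, 0.65],
  [0, 0, 0.5, 1, 19.5, -35, 0.65],
  [0, 0, 0.5, 1, 19.5, -65, 0.65],
  [0, 0, 0.5, 1, 19.5, -90, 0.65],
  [0, 0, 0.5, 1, 19.5, -90, 0.65],
  [0, 0, 0.5, 1, 19.5, -90, 1],
  [0, 0, 0.5, 1, 19.5, -90, 1],
  [0, 0, 0.5, 1, 19.5, -90, 1],
  [0, 0, 0.5, 1, 19.5, -90, 1],
  [0, 0, 0.5, 1, 19, -75, 1],
  [0, 0, 0.5, 1, 12, -45, 1],
  [0, 0, 0.5, 1, 2, -10, 1],
  [0, 0, 0.5, 1, -8, 20, 1],
  [0, 0, 0.5, 1, -50, 30, 1],
  [0, 0, 0.5, 1, -100, 30, 1],
])

```text
clock: 32.75
tool_pos: [0.4888, 0.1168, 0.1624]
orientation: [-179.9, 0.0, -69.4]
force: [1.8, -0.3, -1.9]
opening: 0.0119
```

carry_out([
  [0, 0, -10, 0, -40, 0, 1],
  [0, 0, -20, 0, -80, 0, 1],
  [0, 0, -30, 0, -120, 0, 1],
  [0, 0, -40, 0, -160, 0, 1],
  [0, 0, -50, 1, -200, 0, 1],
  [0, 0, -60, 1, -225.5, -10, 1],
  [0, 0, -70, 1, -225.5, -30, 1],
  [0, 0, -80, 1, -225.5, -30, 1],
  [0, 0, -90, 1, -225.5, -30, 1],
  [0, 0, -100, 1, -225.5, -30, 1],
  [0, 0, -110, 1, -225.5, -30, 1],
  [0, 0, -121.3, 1, -225.5, -30, 1],
  [0, 0, -121.3, 1, -225.5, -30, 1],
  [0, 0, -121.3, 1, -225.5, -30, 1],
  [0, 0, -121.3, 1, -225.5, -30, 1],
  [0, 0, -121.3, 1, -225.5, -30, 1],
])

```text
clock: 34.75
tool_pos: [0.4895, -0.1083, 0.1306]
orientation: [-180.0, 0.0, 169.3]
force: [-0.6, 0.4, -2.0]
opening: 0.0117
```

carry_out([
  [0, 0, 0, 0, -0.7, -20, 1],
  [0, 0, 0, 0, -0.7, -38, 1],
  [0, 0, 0, 0, -0.7, -48, 1],
  [0, 0, 0, 0, -0.7, -56, 1],
  [0, 0, 0, 0, -0.7, -64, 1],
  [0, 0, 0, 0, -0.7, -71, 1],
  [0, 0, 0, 0, -0.7, -76.5, 1],
  [0, 0, 0, 0, -0.7, -76.5, 1],
  [0, 0, 0, 0, -0.7, -76.5, 1],
])

```text
clock: 35.88
tool_pos: [0.4895, -0.1092, 0.0553]
orientation: [-180.0, 0.0, 169.3]
force: [-5.0, 1.3, 13.7]
opening: 0.0121
```

carry_out([
  [0, 0, 0, 0, 0, 1.5, 1],
  [0, 0, 10, 0, 0, 1.5, 1],
  [0, 0, 20, 0, 0, 1.5, 1],
  [0, 0, 30, 0, 0, 1.5, 1],
  [0, 0, 40, 0, 0, 1.5, 1],
  [0, 0, 50, 0, 0, 1.5, 1],
  [0, 0, 60, 0, 0, 1.5, 1],
  [0, 0, 70, 0, 0, 1.5, 1],
  [0, 0, 80, 0, 0, 1.5, 1],
  [0, 0, 90, 0, 0, 1.5, 1],
  [0, 0, 90, 0, 0, 1.5, 1],
  [0, 0, 90, 0, 0, 1.5, 1],
  [0, 0, 90, 0, 0, 1.5, 1],
])

```text
clock: 37.5
tool_pos: [0.4895, -0.109, 0.0555]
orientation: [180.0, -0.0, -100.9]
force: [0.3, 0.2, -1.3]
opening: 0.0119
```

carry_out([
  [0, 0, 0, 0, 0, 0, 0.7],
  [0, 0, 0, 0, 0, 0, 0.65],
  [0, 0, 0, 0, 0, 20, 0.65],
  [0, 0, 0, 0, 0, 70, 0.65],
  [0, 0, 0, -10, 40, 100, 0.65],
  [0, 0, 5, -20, 100, 100, 0.65],
  [0, 0, 10, -30, 160, 100, 0.65],
  [0, 0, 15, -45, 220, 100, 0.65],
  [0, 0, 15, -58, 280, 90, 0.65],
  [0, 0, 15, -58, 322, 75, 0.65],
  [0, 0, 15, -58, 322, 75, 0.65],
  [0, 0, 15, -58, 322, 75, 0.65],
  [0, 0, 15, -58, 322, 75, 0.65],
])

```text
clock: 39.12
tool_pos: [0.4317, 0.2123, 0.1309]
orientation: [-180.0, 0.0, -85.8]
force: [0.3, -0.6, 1.0]
opening: 0.0304
```

```bash
python3 st.py
```

```text
{'clock': 39.125, 'tool_pos': [0.432, 0.212, 0.131], 'orientation': [-179.98, 0.017, -85.81], 'force': [0.283, -0.575, 1.036], 'opening': 0.03, 'joint_pos': [49.686, 7.309, -30.874, 0.003, -51.791, 44.502]}
stud [0.4311 0.2327 0.092 ] 5.3 0.05 conf 0.64 2351 from tool mm [-0.6 20.4]
```

carry_out([
  [0, 0, 0.8, -0.6, 10, -15, 0.65],
  [0, 0, 0.8, -0.6, 20.4, -35, 0.65],
  [0, 0, 0.8, -0.6, 20.4, -65, 0.65],
  [0, 0, 0.8, -0.6, 20.4, -91, 0.65],
  [0, 0, 0.8, -0.6, 20.4, -91, 0.65],
  [0, 0, 0.8, -0.6, 20.4, -91, 1],
  [0, 0, 0.8, -0.6, 20.4, -91, 1],
  [0, 0, 0.8, -0.6, 20.4, -91, 1],
  [0, 0, 0.8, -0.6, 20.4, -91, 1],
  [0, 0, 0.8, -0.6, 19, -75, 1],
  [0, 0, 0.8, -0.6, 12, -45, 1],
  [0, 0, 0.8, -0.6, 2, -10, 1],
  [0, 0, 0.8, -0.6, -8, 20, 1],
  [0, 0, 0.8, -0.6, -50, 30, 1],
  [0, 0, 0.8, -0.6, -100, 30, 1],
])

```text
clock: 41.1
tool_pos: [0.4311, 0.1127, 0.1616]
orientation: [-179.9, 0.1, -84.9]
force: [0.1, -0.3, -2.6]
opening: 0.0116
```

carry_out([
  [0, 0, -10, 15, -25, 0, 1],
  [0, 0, -20, 30, -50, 0, 1],
  [0, 0, -30, 45, -75, 0, 1],
  [0, 0, -40, 60, -105, 0, 1],
  [0, 0, -50, 75, -133, 0, 1],
  [0, 0, -60, 75, -133, -10, 1],
  [0, 0, -70, 75, -133, -30, 1],
  [0, 0, -80, 75, -133, -30, 1],
  [0, 0, -90, 75, -133, -30, 1],
  [0, 0, -100, 75, -133, -30, 1],
  [0, 0, -105.8, 75, -133, -30, 1],
  [0, 0, -105.8, 75, -133, -30, 1],
  [0, 0, -105.8, 75, -133, -30, 1],
  [0, 0, -105.8, 75, -133, -30, 1],
])

```text
clock: 42.85
tool_pos: [0.5058, -0.02, 0.1306]
orientation: [180.0, -0.0, 169.3]
force: [0.1, 0.1, -1.2]
opening: 0.0119
```

carry_out([
  [0, 0, 0, 0.5, -0.6, -20, 1],
  [0, 0, 0, 0.5, -0.6, -38, 1],
  [0, 0, 0, 0.5, -0.6, -48, 1],
  [0, 0, 0, 0.5, -0.6, -56, 1],
  [0, 0, 0, 0.5, -0.6, -64, 1],
  [0, 0, 0, 0.5, -0.6, -71, 1],
  [0, 0, 0, 0.5, -0.6, -76.5, 1],
  [0, 0, 0, 0.5, -0.6, -76.5, 1],
  [0, 0, 0, 0.5, -0.6, -76.5, 1],
])

```text
clock: 43.98
tool_pos: [0.5064, -0.0207, 0.0546]
orientation: [-180.0, 0.0, 169.3]
force: [-2.2, -0.7, 4.9]
opening: 0.0118
```

carry_out([
  [0, 0, 0, 0, 0, 0, 1],
  [0, 0, 10, 0, 0, 0, 1],
  [0, 0, 20, 0, 0, 0, 1],
  [0, 0, 30, 0, 0, 0, 1],
  [0, 0, 40, 0, 0, 0, 1],
  [0, 0, 50, 0, 0, 0, 1],
  [0, 0, 60, 0, 0, 0, 1],
  [0, 0, 70, 0, 0, 0, 1],
  [0, 0, 80, 0, 0, 0, 1],
  [0, 0, 90, 0, 0, 0, 1],
  [0, 0, 90, 0, 0, 0, 1],
  [0, 0, 90, 0, 0, 0, 1],
  [0, 0, 90, 0, 0, 0, 0.7],
  [0, 0, 90, 0, 0, 0, 0.65],
  [0, 0, 90, 0, 0, 20, 0.65],
  [0, 0, 90, 0, 0, 70, 0.5],
  [0, 0, 90, -40, -40, 130, 0.2],
  [0, 0, 90, -80, -80, 190, 0.2],
  [0, 0, 90, -80, -80, 200, 0.2],
  [0, 0, 90, -80, -80, 200, 0.2],
])

```text
clock: 46.48
tool_pos: [0.4268, -0.1014, 0.2574]
orientation: [-179.6, 0.1, -100.9]
force: [0.2, 0.5, -0.2]
opening: 0.0689
```

Run:
```python
from h import *
obs(); p=snap('wrist'); s=snap('side')
q=[.481,-.1532,-.1887]; r=-.1887
im=cv2.resize(np.array(p['pixels'])[0:300],None,fx=1.4,fy=1.4,interpolation=cv2.INTER_CUBIC)
for y in(-.045,.045,.135):
    c=place(np.array([[0,y,0]]),q)[0]; drawstud(p,[c[0],c[1],r,.0195],im,np.zeros(2),1.4)
for d in ctrl.outline_of(p,'stud0')[:4]:
    m=np.array(d['pixels']); ys,xs=np.where(m); g=ray(p,(xs.mean(),ys.mean()),.06)
    # visible parts only above rail: collar + paddle
    import h; sv=h.STUD; h.STUD=sv[1:]
    x,e=fitstud(p,m,[[g[0],g[1],r+np.deg2rad(a)] for a in(-20,0,20)],.0195); h.STUD=sv
    print(x.round(4),'yaw vs rail',np.rad2deg(x[2]-r).round(1),round(e,3))
w=cv2.resize(np.array(s['pixels'])[90:300,170:370],(400,420),interpolation=cv2.INTER_CUBIC)
cv2.imwrite('pics/c9.png',np.hstack([cv2.resize(im,(400,214)),np.zeros((214,0,3),np.uint8)]))
cv2.imwrite('pics/c9.png',np.hstack([np.vstack([cv2.resize(im[:, 60:],(400,230)),np.zeros((190,400,3),np.uint8)]),w]))
```

```text
{'clock': 46.475, 'tool_pos': [0.427, -0.101, 0.257], 'orientation': [-179.641, 0.124, -100.877], 'force': [0.162, 0.54, -0.206], 'opening': 0.069, 'joint_pos': [12.588, -3.991, -24.661, 0.031, -68.95, 66.523]}
[ 0.4883 -0.1073 -0.1552] yaw vs rail 1.9 0.026
[ 0.5067 -0.0199 -0.144 ] yaw vs rail 2.6 0.075
[ 0.4718 -0.1969 -0.2149] yaw vs rail -1.5 0.108
```

View pics/c9.png

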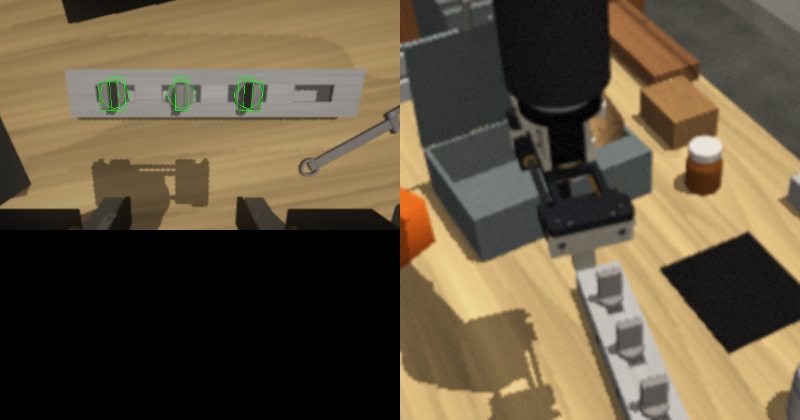

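All three studs stand in slots 1–3 with collars down, heads across the slots within about 3°. The locker looks empty in the side view. Next I fetch the wedge, hovering over its thin half first.

carry_out([
  [0, 0, -8, 25, 45, 0, 0.1],
  [0, 0, -16, 50, 90, 0, 0],
  [0, 0, -24, 75, 135, 0, 0],
  [0, 0, -32, 100, 180, 0, 0],
  [0, 0, -40, 130, 225, -20, 0],
  [0, 0, -48, 160, 270, -50, 0],
  [0, 0, -56, 190, 310, -70, 0],
  [0, 0, -64, 210, 345, -94, 0],
  [0, 0, -72, 210, 371, -94, 0],
  [0, 0, -75.7, 210, 371, -94, 0],
  [0, 0, -75.7, 210, 371, -94, 0],
  [0, 0, -75.7, 210, 371, -94, 0],
])

```text
clock: 48.12
tool_pos: [0.636, 0.2703, 0.1589]
orientation: [-179.9, -0.1, -176.4]
force: [-1.2, 0.1, 0.3]
opening: 0.0879
```

Run:
```python
from h import *
obs(); p=snap('wrist')
r=ctrl.outline_of(p,'wedge')
for d in r[:2]:
    m=np.array(d['pixels']); ys,xs=np.where(m); print('m',round(d['confidence'],2),m.sum(),xs.min(),xs.max(),ys.min(),ys.max())
print('wedge predicted px',proj(p,place(WEDGE,[.635,.2986,np.deg2rad(93.4),.073])).round().tolist())
for v in (p,):
    print('studs left in locker?',[(np.round(d['centre'],3).tolist(),round(d['confidence'],2)) for d in ctrl.search_frame(v,'stud0')])
s=snap('side'); print([(np.round(d['centre'],3).tolist(),round(d['confidence'],2)) for d in ctrl.search_frame(s,'stud0')])
```

```text
{'clock': 48.125, 'tool_pos': [0.636, 0.27, 0.159], 'orientation': [-179.948, -0.084, -176.365], 'force': [-1.152, 0.138, 0.262], 'opening': 0.088, 'joint_pos': [39.137, 24.624, -2.134, -0.007, -63.341, -35.498]}
m 0.56 16891 229 328 171 386
wedge predicted px [[239.0, 169.0], [231.0, 183.0], [244.0, 323.0], [230.0, 411.0], [320.0, 169.0], [329.0, 184.0], [314.0, 324.0], [327.0, 411.0]]
studs left in locker? []
[([0.506, -0.028, 0.065], 0.65), ([0.489, -0.112, 0.064], 0.59)]
```

Predicted outline (columns 230–329, rows 169+) matches the mask (229–328, 171+). I grip and lift slowly.

carry_out([
  [0, 0, 0, 0.5, 0, -25, 0],
  [0, 0, 0, 0.5, 0, -48, 0],
  [0, 0, 0, 0.5, 0, -62, 0],
  [0, 0, 0, 0.5, 0, -62, 0],
  [0, 0, 0, 0.5, 0, -62, 1],
  [0, 0, 0, 0.5, 0, -62, 1],
  [0, 0, 0, 0.5, 0, -62, 1],
  [0, 0, 0, 0.5, 0, -62, 1],
  [0, 0, 0, 0.5, 0, -62, 1],
  [0, 0, 0, 0.5, 0, -60, 1],
  [0, 0, 0, 0.5, 0, -57, 1],
  [0, 0, 0, 0.5, 0, -54, 1],
  [0, 0, 0, 0.5, 0, -51, 1],
  [0, 0, 0, 0.5, 0, -48, 1],
  [0, 0, 0, 0.5, 0, -45, 1],
  [0, 0, 0, 0.5, -4, -42, 1],
  [0, 0, 0, 0.5, -14, -38, 1],
  [0, 0, 0, 0.5, -30, -30, 1],
  [0, 0, 0, 0.5, -60, -15, 1],
  [0, 0, 0, 0.5, -100, 20, 1],
])

```text
clock: 50.88
tool_pos: [0.6359, 0.1681, 0.18]
orientation: [-179.9, -0.1, -176.4]
force: [0.7, -0.1, -1.0]
opening: 0.0578
```

carry_out([
  [0, 0, -2, 10, -50, 5, 1],
  [0, 0, -4, 20, -100, 5, 1],
  [0, 0, -5.8, 30, -150, 0, 1],
  [0, 0, -5.8, 40, -200, -20, 1],
  [0, 0, -5.8, 46.5, -245, -50, 1],
  [0, 0, -5.8, 46.5, -267, -80, 1],
  [0, 0, -5.8, 46.5, -267, -110, 1],
  [0, 0, -5.8, 46.5, -267, -130, 1],
  [0, 0, -5.8, 46.5, -267, -142, 1],
  [0, 0, -5.8, 46.5, -267, -148, 1],
  [0, 0, -5.8, 46.5, -267, -151, 1],
  [0, 0, -5.8, 46.5, -267, -152.5, 1],
  [0, 0, -5.8, 46.5, -267, -152.5, 1],
  [0, 0, -5.8, 46.5, -267, -152.5, 1],
])

```text
clock: 52.62
tool_pos: [0.6838, -0.0965, 0.0286]
orientation: [-180.0, 0.1, 177.8]
force: [-0.6, 1.2, 5.3]
opening: 0.058
```

carry_out([
  [0, 0, 0, 0, 0, 0, 0.6],
  [0, 0, 0, 0, 0, 0, 0.1],
  [0, 0, 0, 0, 0, 0, 0],
  [0, 0, 0, 0, 0, 0, 0],
  [0, 0, 0, 0, 0, 40, 0],
  [0, 0, 0, 0, 0, 90, 0],
  [0, 0, 10, 0, 0, 150, 0.3],
  [0, 0, 20, -30, 20, 210, 0.65],
  [0, 0, 30, -60, 40, 270, 0.65],
  [0, 0, 40, -80, 60, 330, 0.65],
  [0, 0, 50, -100, 80, 360, 0.65],
  [0, 0, 60, -120, 100, 360, 0.65],
  [0, 0, 70, -140, 120, 360, 0.65],
  [0, 0, 80, -145, 140, 360, 0.65],
  [0, 0, 95.5, -145, 150, 360, 0.65],
  [0, 0, 95.5, -145, 150, 360, 0.65],
])

```text
clock: 54.62
tool_pos: [0.5381, 0.0542, 0.3876]
orientation: [-180.0, 0.0, -86.4]
force: [-0.5, 0.1, -0.2]
opening: 0.0308
```

```bash
cat > ang.py <<'E'
from h import *
obs(); L=[.532,.2755,np.deg2rad(3.4)]
HL=box(.3,.2,0,.008,0,-.1); BAR=box(.11,.012,-.002,.010,0,-.245)
def hp(t):
    Rm=R.from_euler('x',-t).as_matrix(); P=np.vstack([HL,BAR])@Rm.T+[0,.1,.085]; return place(P,L)
if __name__=='__main__':
    V=[]
    for n in('side','scene','wrist'):
        p=snap(n)
        r=ctrl.outline_of(p,'hatch') or ctrl.outline_of(p,'hatch_bar')
        if not r: print(n,'none'); continue
        M=mhull(np.array(r[0]['pixels'])); e=[]
        T=np.arange(0,1.63,.02)
        for t in T:
            H=hullmask(proj(p,hp(t))); e.append(1-(H&M).sum()/(H|M).sum())
        e=np.array(e); print(n,'theta',T[e.argmin()].round(3),e.min().round(3),round(r[0]['confidence'],2))
    for n in('scene','wrist','side'):
        p=snap(n)
        for d in ctrl.search_frame(p,'wedge')[:3]: print(n,'wedge',np.round(d['centre'],3),round(d['confidence'],2))
    q=snap('scene'); m=mask(q,'wedge',(222,229))
    if m is not None: w,e=fit([(q,mhull(m))],WEDGE,[[.684,-.069,np.deg2rad(88)]],.003);print('wedge',w.round(4),np.rad2deg(w[2]),e)
E
python3 ang.py
```

```text
{'clock': 54.625, 'tool_pos': [0.538, 0.054, 0.388], 'orientation': [-179.992, 0.017, -86.436], 'force': [-0.507, 0.129, -0.195], 'opening': 0.031, 'joint_pos': [26.514, 4.122, 0.017, -0.012, -85.881, 67.051]}
side theta 1.32 0.065 0.71
scene theta 1.32 0.027 0.76
wrist theta 1.44 0.085 0.69
scene wedge [ 0.691 -0.036  0.065] 0.91
scene wedge [ 0.36  -0.359  0.002] 0.49
wrist wedge [0.335 0.25  0.012] 0.66
wrist wedge [ 0.686 -0.061  0.07 ] 0.56
side wedge [ 0.671 -0.072  0.058] 0.91
side wedge [0.271 0.234 0.052] 0.79
wedge [ 0.6835 -0.0682  1.5325] 87.80682730887318 0.03802985725182517
```

The wedge is back at its original pose and the hatch is at 1.32 rad. I guide it shut by the bar, predicted at (0.529, 0.318, 0.323).

carry_out([
  [0, 0, 0, -2, 60, 0, 0.65],
  [0, 0, 0, -4, 120, 0, 0.65],
  [0, 0, 0, -6, 180, 0, 0.65],
  [0, 0, 0, -9, 240, 0, 0.65],
  [0, 0, 0, -9, 263, 0, 0.65],
  [0, 0, 0, -9, 263, 0, 0.65],
  [0, 0, 0, -9, 263, -20, 0.65],
  [0, 0, 0, -9, 263, -20, 0.65],
  [0, 0, 0, -9, 263, -20, 0.65],
])

```text
clock: 56.45
tool_pos: [0.5298, 0.3156, 0.3686]
orientation: [-179.9, 0.0, -86.8]
force: [0.4, 0.4, 1.8]
opening: 0.0308
```

Run:
```python
from h import *
obs(); p=snap('wrist'); save(p,'wr10.png'); from ang import hp
print(proj(p,hp(1.31)[8:]).round().tolist())
```

```text
{'clock': 56.45, 'tool_pos': [0.53, 0.316, 0.369], 'orientation': [-179.943, 0.016, -86.8], 'force': [0.433, 0.422, 1.796], 'opening': 0.031, 'joint_pos': [48.918, 11.884, 6.814, 0.03, -84.879, 44.279]}
{'clock': 56.5, 'tool_pos': [0.53, 0.316, 0.369], 'orientation': [-179.927, 0.039, -86.795], 'force': [-0.253, 0.994, 0.796], 'opening': 0.031, 'joint_pos': [48.927, 11.879, 6.829, 0.025, -84.871, 44.276]}
[[290.0, 317.0], [273.0, 320.0], [286.0, 307.0], [269.0, 310.0], [292.0, 154.0], [271.0, 155.0], [286.0, 151.0], [267.0, 152.0]]
```

View pics/wr10.png

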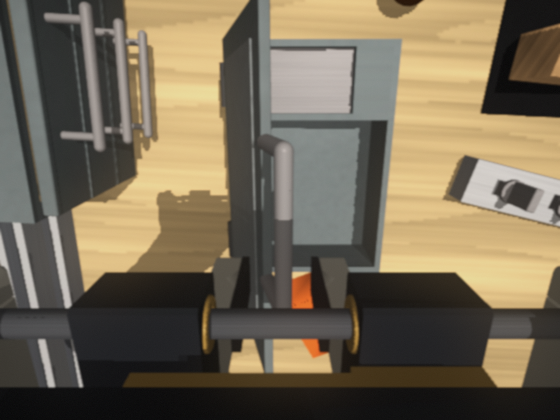

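The bar lies between the fingers at column 284, and the compartment is empty. I descend, grip and begin closing.

carry_out([
  [0, 0, 0, 0, -2, -25, 0.65],
  [0, 0, 0, 0, -2, -50, 0.65],
  [0, 0, 0, 0, -3, -66, 0.65],
  [0, 0, 0, 0, -3, -66, 0.65],
  [0, 0, 0, 0, -3, -66, 1],
  [0, 0, 0, 0, -3, -66, 1],
  [0, 0, 0, 0, -3, -66, 1],
  [0, 0, 0, 0, -3, -66, 1],
  [0, 0, 0, 0, -3, -66, 1],
])

```text
clock: 57.62
tool_pos: [0.5299, 0.3132, 0.3031]
orientation: [-179.9, 0.0, -86.7]
force: [-0.5, -2.5, 5.1]
opening: 0.011
```

Run:
```python
from h import *
obs(); o=ctrl.get_obs(); L=[.532,.2755,np.deg2rad(3.4)]
h=place(np.array([[0,.1,.085]]),L)[0]; b=np.array(o['tool_pos'])+[0,0,.019]; d=b-h
y=np.hypot(d[0],d[1]); t=np.arctan2(d[2],y)-.016; print('r',np.hypot(y,d[2]),'theta',t)
c,s=np.cos(L[2]),np.sin(L[2]); f=lambda t:np.array([-.245*np.cos(t)+.004*np.sin(t),.245*np.sin(t)+.004*np.cos(t)])
print([[round(float(v),1) for v in(-s*k[0],c*k[0],k[1])] for k in ((f(a)-f(t))*1000 for a in np.append(np.arange(t-.04,0,-.04),0))])
```

```text
{'clock': 57.625, 'tool_pos': [0.53, 0.313, 0.303], 'orientation': [-179.889, 0.028, -86.743], 'force': [-0.488, -2.483, 5.146], 'opening': 0.011, 'joint_pos': [48.782, 12.717, -0.332, 0.061, -76.854, 44.461]}
r 0.24515856164818692 theta 1.2981611555049202
[[0.6, -9.4, -2.7], [1.1, -18.7, -5.7], [1.7, -27.9, -9.1], [2.2, -36.9, -12.9], [2.7, -45.8, -17.1], [3.2, -54.5, -21.6], [3.7, -63.0, -26.4], [4.2, -71.3, -31.6], [4.7, -79.4, -37.1], [5.2, -87.2, -42.9], [5.6, -94.9, -49.0], [6.1, -102.3, -55.5], [6.5, -109.4, -62.2], [6.9, -116.2, -69.2], [7.3, -122.8, -76.5], [7.7, -129.0, -84.0], [8.0, -135.0, -91.8], [8.4, -140.6, -99.8], [8.7, -145.9, -108.0], [9.0, -150.9, -116.5], [9.2, -155.6, -125.1], [9.5, -159.9, -133.9], [9.7, -163.8, -142.9], [9.9, -167.4, -152.0], [10.1, -170.6, -161.2], [10.3, -173.4, -170.6], [10.5, -175.9, -180.1], [10.6, -178.0, -189.7], [10.7, -179.7, -199.3], [10.8, -181.0, -209.0], [10.8, -181.9, -218.8], [10.8, -182.4, -228.6], [10.8, -182.6, -233.0]]
```

carry_out([
  [0, 0, 0, 0.6, -9.4, -2.7, 1],
  [0, 0, 0, 1, -18.7, -5.7, 1],
  [0, 0, 0, 1.7, -27.9, -9.1, 1],
  [0, 0, 0, 2.2, -36.9, -12.9, 1],
  [0, 0, 0, 2.7, -45.8, -17.1, 1],
  [0, 0, 0, 3.2, -54.5, -21.6, 1],
  [0, 0, 0, 3.7, -63, -26.4, 1],
  [0, 0, 0, 4.2, -71.3, -31.6, 1],
  [0, 0, 0, 4.7, -79.4, -37.1, 1],
  [0, 0, 0, 5.2, -87.2, -42.9, 1],
  [0, 0, 0, 5.6, -94.9, -49, 1],
  [0, 0, 0, 6, -102.3, -55.5, 1],
  [0, 0, 0, 6.5, -109.4, -62.2, 1],
  [0, 0, 0, 7, -116.2, -69.2, 1],
  [0, 0, 0, 7.3, -122.8, -76.5, 1],
  [0, 0, 0, 7.7, -129, -84, 1],
  [0, 0, 0, 7.7, -129, -84, 1],
])

```text
clock: 59.75
tool_pos: [0.5372, 0.1851, 0.2178]
orientation: [-180.0, 0.1, -86.8]
force: [-0.3, 2.4, -1.1]
opening: 0.0111
```

carry_out([
  [0, 0, 0, 0.3, -6, -7.8, 1],
  [0, 0, 0, 0.7, -11.6, -15.8, 1],
  [0, 0, 0, 1, -16.9, -24, 1],
  [0, 0, 0, 1.3, -21.9, -32.5, 1],
  [0, 0, 0, 1.5, -26.6, -41, 1],
  [0, 0, 0, 1.8, -30.9, -50, 1],
  [0, 0, 0, 2, -34.8, -59, 1],
  [0, 0, 0, 2.2, -38.4, -68, 1],
  [0, 0, 0, 2.4, -41.6, -77, 1],
  [0, 0, 0, 2.6, -44.4, -86.5, 1],
  [0, 0, 0, 2.8, -46.9, -96, 1],
  [0, 0, 0, 2.9, -49, -105.5, 1],
  [0, 0, 0, 3, -50.7, -115, 1],
  [0, 0, 0, 3, -52, -125, 1],
  [0, 0, 0, 3, -52.9, -134.5, 1],
  [0, 0, 0, 3, -53.4, -142, 1],
  [0, 0, 0, 3, -53.6, -148, 1],
  [0, 0, 0, 3, -53.6, -149, 1],
  [0, 0, 0, 3, -53.6, -149, 1],
])

```text
clock: 62.12
tool_pos: [0.5403, 0.1302, 0.0686]
orientation: [180.0, -0.1, -86.8]
force: [2.1, -5.1, 0.3]
opening: 0.0109
```

carry_out([
  [0, 0, 0, 0, 0, -2, 1],
  [0, 0, 0, 0, 0, -4, 1],
  [0, 0, 0, 0, 0, -4, 1],
])

```text
clock: 62.5
tool_pos: [0.5403, 0.13, 0.0646]
orientation: [180.0, -0.1, -86.8]
force: [3.2, -5.6, -0.7]
opening: 0.0108
```

carry_out([
  [0, 0, 0, 0, 1.5, 0, 0.8],
  [0, 0, 0, 0, 1.5, 0, 0.7],
  [0, 0, 0, 0, 1.5, 0, 0.7],
  [0, 0, 0, 0, 1.5, 15, 0.7],
  [0, 0, 0, 0, 1.5, 50, 0.7],
  [0, 0, 0, 0, -10, 100, 0.7],
  [0, 0, 0, -30, -60, 150, 0.7],
  [0, 0, 0, -60, -100, 200, 0.7],
  [0, 0, 0, -90, -140, 250, 0.7],
  [0, 0, 0, -90, -140, 260, 0.7],
  [0, 0, 0, -90, -140, 260, 0.7],
  [0, 0, 0, -90, -140, 260, 0.7],
  [0, 0, 0, -90, -140, 260, 0.7],
  [0, 0, 0, -90, -140, 260, 0.7],
  [0, 0, 0, -90, -140, 260, 0.7],
  [0, 0, 0, -90, -140, 260, 0.7],
  [0, 0, 0, -90, -140, 260, 0.7],
  [0, 0, 0, -90, -140, 260, 0.7],
  [0, 0, 0, -90, -140, 260, 0.7],
  [0, 0, 0, -90, -140, 260, 0.7],
])

```text
clock: 65.0
tool_pos: [0.4501, -0.0092, 0.3246]
orientation: [-180.0, 0.0, -86.8]
force: [-0.3, 0.2, -0.4]
opening: 0.0263
```

```bash
python3 ang.py
python3 - <<'E'
from h import *
s=snap('scene'); d=snap('side')
a=cv2.resize(np.array(s['pixels'])[110:340,150:420],(470,400),interpolation=cv2.INTER_CUBIC); b=cv2.resize(np.array(d['pixels'])[110:300,170:390],(320,277),interpolation=cv2.INTER_CUBIC)
b=np.vstack([b,np.zeros((123,320,3),np.uint8)]); cv2.imwrite('pics/fin.png',np.hstack([a,b]))
E
```

```text
{'clock': 65.0, 'tool_pos': [0.45, -0.009, 0.325], 'orientation': [-179.997, 0.002, -86.751], 'force': [-0.266, 0.23, -0.438], 'opening': 0.026, 'joint_pos': [24.047, -4.417, -16.364, -0.001, -78.049, 69.202]}
side theta 0.02 0.099 0.96
scene theta 0.0 0.026 0.95
wrist theta 0.0 0.026 0.82
scene wedge [ 0.691 -0.035  0.064] 0.62
scene wedge [0.3   0.258 0.061] 0.59
wrist wedge [0.31  0.25  0.065] 0.88
side wedge [ 0.673 -0.073  0.056] 0.63
side wedge [0.273 0.232 0.051] 0.58
wedge [ 0.6822 -0.0681  1.5089] 86.45459340828894 0.030710910888913312
```

View pics/fin.png

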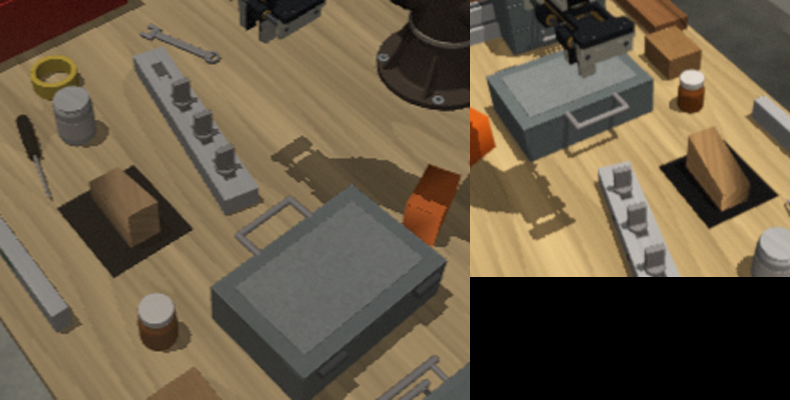

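Hatch reads shut (0.00–0.02 rad), wedge on the mat, studs standing locked. I wait a few seconds for the closer to seat fully, then hand in.

carry_out([
  [0, 0, 0, 0, 0, 0, 0.7],
  [0, 0, 0, 0, 0, 0, 0.7],
  [0, 0, 0, 0, 0, 0, 0.7],
  [0, 0, 0, 0, 0, 0, 0.7],
  [0, 0, 0, 0, 0, 0, 0.7],
  [0, 0, 0, 0, 0, 0, 0.7],
  [0, 0, 0, 0, 0, 0, 0.7],
  [0, 0, 0, 0, 0, 0, 0.7],
  [0, 0, 0, 0, 0, 0, 0.7],
  [0, 0, 0, 0, 0, 0, 0.7],
  [0, 0, 0, 0, 0, 0, 0.7],
  [0, 0, 0, 0, 0, 0, 0.7],
  [0, 0, 0, 0, 0, 0, 0.7],
  [0, 0, 0, 0, 0, 0, 0.7],
  [0, 0, 0, 0, 0, 0, 0.7],
  [0, 0, 0, 0, 0, 0, 0.7],
  [0, 0, 0, 0, 0, 0, 0.7],
  [0, 0, 0, 0, 0, 0, 0.7],
  [0, 0, 0, 0, 0, 0, 0.7],
  [0, 0, 0, 0, 0, 0, 0.7],
])

```text
clock: 68.3
tool_pos: [0.4501, -0.0092, 0.3246]
orientation: [180.0, -0.0, -86.7]
force: [-0.6, 0.6, -0.7]
opening: 0.0267
```

carry_out([
  [0, 0, 0, 0, 0, 0, 0.7],
  [0, 0, 0, 0, 0, 0, 0.7],
  [0, 0, 0, 0, 0, 0, 0.7],
  [0, 0, 0, 0, 0, 0, 0.7],
  [0, 0, 0, 0, 0, 0, 0.7],
  [0, 0, 0, 0, 0, 0, 0.7],
  [0, 0, 0, 0, 0, 0, 0.7],
  [0, 0, 0, 0, 0, 0, 0.7],
  [0, 0, 0, 0, 0, 0, 0.7],
  [0, 0, 0, 0, 0, 0, 0.7],
  [0, 0, 0, 0, 0, 0, 0.7],
  [0, 0, 0, 0, 0, 0, 0.7],
  [0, 0, 0, 0, 0, 0, 0.7],
  [0, 0, 0, 0, 0, 0, 0.7],
  [0, 0, 0, 0, 0, 0, 0.7],
  [0, 0, 0, 0, 0, 0, 0.7],
  [0, 0, 0, 0, 0, 0, 0.7],
  [0, 0, 0, 0, 0, 0, 0.7],
  [0, 0, 0, 0, 0, 0, 0.7],
  [0, 0, 0, 0, 0, 0, 0.7],
])

```text
clock: 70.8
tool_pos: [0.4501, -0.0092, 0.3246]
orientation: [180.0, -0.0, -86.7]
force: [0.3, 0.2, -0.4]
opening: 0.0261
```

```bash
python3 ang.py | grep -E 'theta|wedge \['; python3 -c "
from plant import ctrl
print(ctrl.close_job())"
```

```text
side theta 0.0 0.278 0.31
scene theta 0.0 0.029 0.9
wrist theta 0.0 0.03 0.96
scene wedge [0.304 0.261 0.06 ] 0.88
scene wedge [ 0.692 -0.034  0.06 ] 0.67
scene wedge [ 0.497 -0.122  0.035] 0.51
wrist wedge [0.308 0.249 0.068] 0.94
side wedge [ 0.671 -0.076  0.058] 0.81
side wedge [ 0.634 -0.294  0.08 ] 0.69
side wedge [0.274 0.232 0.055] 0.59
wedge [ 0.6839 -0.0687  1.5453] 88.54068341068869 0.0349025099644511
the job is handed in; nothing more can be done
None
```

The job is done and handed in at about 71 s. I raised the hatch and propped it with the timber wedge, which had been knocked about 5 cm aside and was found again. All three studs went into slots 1 to 3, collars on the rail, each locked with a quarter turn. Then I put the wedge back on the mat and shut the hatch by its bar.

**Last checks**
- **Hatch:** the scene and wrist views read it at 0.00 rad. The side view also read 0.00, but with a poor fit.
- **Wedge:** within about 1 mm and 1° of where it started.
- **Studs:** heads square across the slots, measured within about 3°. That was taken right after locking and not measured again; the last picture still shows them standing in their slots.
- **Other things:** they looked undisturbed in the last picture, but I did not measure them.

**Slips:** the bar slid about 7 mm in the fingers during the lift, so I re-gripped it. It slid again, about 5 mm, on the final press down.

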